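# Demould leaf slabs and stand them up to cure

## Task

Lift every cast leaf slab out of the sloping moulds and stand each one upright on its short end on a curing tray, broad face towards the lamp bar and not touching another slab: each tray already holds one cured slab, and new slabs go on the tray whose cured slab has the same length as theirs. When all stand, push the lamp switch lever fully over, away from the robot. The cured slabs must also be left standing on the trays they started on, and the beaker, bottle and carton are not to be disturbed.

Things in the scene. Friction and masses are not known exactly. Their poses are not given: they have to be found in the camera images.
- long_1: cast resin slab, 90 x 44 x 15 mm, pale amber with a pressed leaf, 71 g nominal; may be absent. It starts in the long mould. Origin at its centre; x along the 90 mm length, y along the 44 mm width, z through the 15 mm thickness (symmetric, either way round)
- long_2: cast resin slab, 90 x 44 x 15 mm, pale amber with a pressed leaf, 71 g nominal; may be absent. It starts in the long mould. Origin at its centre; x along the 90 mm length, y along the 44 mm width, z through the 15 mm thickness (symmetric, either way round)
- long_3: cast resin slab, 90 x 44 x 15 mm, pale amber with a pressed leaf, 71 g nominal; may be absent. It starts in the long mould. Origin at its centre; x along the 90 mm length, y along the 44 mm width, z through the 15 mm thickness (symmetric, either way round)
- short_1: cast resin slab, 60 x 44 x 15 mm, pale amber with a pressed leaf, 47 g nominal; may be absent. It starts in the short mould. Origin at its centre; x along the 60 mm length, y along the 44 mm width, z through the 15 mm thickness (symmetric, either way round)
- short_2: cast resin slab, 60 x 44 x 15 mm, pale amber with a pressed leaf, 47 g nominal; may be absent. It starts in the short mould. Origin at its centre; x along the 60 mm length, y along the 44 mm width, z through the 15 mm thickness (symmetric, either way round)
- short_3: cast resin slab, 60 x 44 x 15 mm, pale amber with a pressed leaf, 47 g nominal; may be absent. It starts in the short mould. Origin at its centre; x along the 60 mm length, y along the 44 mm width, z through the 15 mm thickness (symmetric, either way round)
- cured_long: finished slab already standing on its short end on one of the trays: 90 x 44 x 15 mm, axes as the others (x vertical, z about along the tray's x), loose; marks the tray for 90 mm slabs. It stands near the end of the tray away from the middle of the bench
- cured_short: the same, 60 x 44 x 15 mm; marks the tray for 60 mm slabs
- mould_long: fixed aluminium mould, three open cavities (y=-76, 0, 76 mm), 94 x 48 mm, 8 deep; slabs stand 7 mm proud, length up the slope. Face slopes 45 deg, towards the robot, rising along +x; origin under its 110 x 220 foot, z up; slab centre at x=-5, z=61; top at 103. Finger gaps: sides cut away, also 12 mm below the floor, over the middle 62 mm, 28 mm between cavities
- mould_short: fixed aluminium mould, three open cavities (y=-76, 0, 76 mm), 64 x 48 mm, 8 deep; slabs stand 7 mm proud, length up the slope. Face slopes 45 deg, towards the robot, rising along +x; origin under its 110 x 220 foot, z up; slab centre at x=-5, z=51; top at 83. Finger gaps: sides cut away, also 12 mm below the floor, over the middle 50 mm, 28 mm between cavities
- tray_left: fixed white curing tray on the robot's left (+y), 100 (x) x 280 (y) mm, flat top at z=8 mm, no rim. Origin under its centre, z up, x away from the robot towards its lamp bar. The grey lamp bar, 34 mm high and 250 mm long along y, occupies x=155 to 185 mm
- tray_right: fixed white curing tray on the robot's right (-y), 100 (x) x 280 (y) mm, flat top at z=8 mm, no rim. Origin under its centre, z up, x away from the robot towards its lamp bar. The grey lamp bar, 34 mm high and 250 mm long along y, occupies x=155 to 185 mm
- switch (a joint): lamp switch lever, rad: 0 at the start (leaning towards the robot), 1.0 fully over away from it; stays where it is left
- switch_tip (a point): tip of the black 80 mm switch lever, on a fixed grey block on the left of the bench; pushed over, the tip travels about 80 mm along +x of the block
- switch_base: grey block of the switch; origin under its centre; its +x is the direction in which the lever is pushed over
- beaker: loose glass beaker, 60 mm across, 75 mm high, bystander; origin at the centre of its underside
- bottle: loose white bottle, 44 mm across, 105 mm high, bystander; origin at the centre of its underside
- carton: loose teal carton 70 x 90 x 60 mm, bystander; origin at the centre of its underside
Things that resemble listed ones, but are neither listed nor needed, are in the scene too. Leave any purple or turquoise look-alike of the short_1 alone.

How it is judged (in metres and radians):
On the way, in this order (a step that is already met when the one before it is completed fails the run):
1. every slab stands on its short end on the tray of its own length, broad face to the lamp bar ((angle between long_1's own x axis and vertical below 0.1 rad or angle between long_1's own x axis and vertical above 3.04 rad) and ((x of long_1 in the frame of tray_left between -0.05 and 0.05 m and y of long_1 in the frame of tray_left between -0.135 and 0.135 m and z of long_1 in the frame of tray_left between 0.048 and 0.058 m and x of cured_long in the frame of tray_left between -0.05 and 0.05 m and y of cured_long in the frame of tray_left between -0.135 and 0.135 m and z of cured_long in the frame of tray_left between 0.048 and 0.058 m and angle between the z axis of long_1 and the x axis of tray_left, either way round below 0.4 rad) or (x of long_1 in the frame of tray_right between -0.05 and 0.05 m and y of long_1 in the frame of tray_right between -0.135 and 0.135 m and z of long_1 in the frame of tray_right between 0.048 and 0.058 m and x of cured_long in the frame of tray_right between -0.05 and 0.05 m and y of cured_long in the frame of tray_right between -0.135 and 0.135 m and z of cured_long in the frame of tray_right between 0.048 and 0.058 m and angle between the z axis of long_1 and the x axis of tray_right, either way round below 0.4 rad)) and (angle between long_2's own x axis and vertical below 0.1 rad or angle between long_2's own x axis and vertical above 3.04 rad) and ((x of long_2 in the frame of tray_left between -0.05 and 0.05 m and y of long_2 in the frame of tray_left between -0.135 and 0.135 m and z of long_2 in the frame of tray_left between 0.048 and 0.058 m and x of cured_long in the frame of tray_left between -0.05 and 0.05 m and y of cured_long in the frame of tray_left between -0.135 and 0.135 m and z of cured_long in the frame of tray_left between 0.048 and 0.058 m and angle between the z axis of long_2 and the x axis of tray_left, either way round below 0.4 rad) or (x of long_2 in the frame of tray_right between -0.05 and 0.05 m and y of long_2 in the frame of tray_right between -0.135 and 0.135 m and z of long_2 in the frame of tray_right between 0.048 and 0.058 m and x of cured_long in the frame of tray_right between -0.05 and 0.05 m and y of cured_long in the frame of tray_right between -0.135 and 0.135 m and z of cured_long in the frame of tray_right between 0.048 and 0.058 m and angle between the z axis of long_2 and the x axis of tray_right, either way round below 0.4 rad)) and (angle between long_3's own x axis and vertical below 0.1 rad or angle between long_3's own x axis and vertical above 3.04 rad) and ((x of long_3 in the frame of tray_left between -0.05 and 0.05 m and y of long_3 in the frame of tray_left between -0.135 and 0.135 m and z of long_3 in the frame of tray_left between 0.048 and 0.058 m and x of cured_long in the frame of tray_left between -0.05 and 0.05 m and y of cured_long in the frame of tray_left between -0.135 and 0.135 m and z of cured_long in the frame of tray_left between 0.048 and 0.058 m and angle between the z axis of long_3 and the x axis of tray_left, either way round below 0.4 rad) or (x of long_3 in the frame of tray_right between -0.05 and 0.05 m and y of long_3 in the frame of tray_right between -0.135 and 0.135 m and z of long_3 in the frame of tray_right between 0.048 and 0.058 m and x of cured_long in the frame of tray_right between -0.05 and 0.05 m and y of cured_long in the frame of tray_right between -0.135 and 0.135 m and z of cured_long in the frame of tray_right between 0.048 and 0.058 m and angle between the z axis of long_3 and the x axis of tray_right, either way round below 0.4 rad)) and (angle between short_1's own x axis and vertical below 0.1 rad or angle between short_1's own x axis and vertical above 3.04 rad) and ((x of short_1 in the frame of tray_left between -0.05 and 0.05 m and y of short_1 in the frame of tray_left between -0.135 and 0.135 m and z of short_1 in the frame of tray_left between 0.033 and 0.043 m and x of cured_short in the frame of tray_left between -0.05 and 0.05 m and y of cured_short in the frame of tray_left between -0.135 and 0.135 m and z of cured_short in the frame of tray_left between 0.033 and 0.043 m and angle between the z axis of short_1 and the x axis of tray_left, either way round below 0.4 rad) or (x of short_1 in the frame of tray_right between -0.05 and 0.05 m and y of short_1 in the frame of tray_right between -0.135 and 0.135 m and z of short_1 in the frame of tray_right between 0.033 and 0.043 m and x of cured_short in the frame of tray_right between -0.05 and 0.05 m and y of cured_short in the frame of tray_right between -0.135 and 0.135 m and z of cured_short in the frame of tray_right between 0.033 and 0.043 m and angle between the z axis of short_1 and the x axis of tray_right, either way round below 0.4 rad)) and (angle between short_2's own x axis and vertical below 0.1 rad or angle between short_2's own x axis and vertical above 3.04 rad) and ((x of short_2 in the frame of tray_left between -0.05 and 0.05 m and y of short_2 in the frame of tray_left between -0.135 and 0.135 m and z of short_2 in the frame of tray_left between 0.033 and 0.043 m and x of cured_short in the frame of tray_left between -0.05 and 0.05 m and y of cured_short in the frame of tray_left between -0.135 and 0.135 m and z of cured_short in the frame of tray_left between 0.033 and 0.043 m and angle between the z axis of short_2 and the x axis of tray_left, either way round below 0.4 rad) or (x of short_2 in the frame of tray_right between -0.05 and 0.05 m and y of short_2 in the frame of tray_right between -0.135 and 0.135 m and z of short_2 in the frame of tray_right between 0.033 and 0.043 m and x of cured_short in the frame of tray_right between -0.05 and 0.05 m and y of cured_short in the frame of tray_right between -0.135 and 0.135 m and z of cured_short in the frame of tray_right between 0.033 and 0.043 m and angle between the z axis of short_2 and the x axis of tray_right, either way round below 0.4 rad)) and (angle between short_3's own x axis and vertical below 0.1 rad or angle between short_3's own x axis and vertical above 3.04 rad) and ((x of short_3 in the frame of tray_left between -0.05 and 0.05 m and y of short_3 in the frame of tray_left between -0.135 and 0.135 m and z of short_3 in the frame of tray_left between 0.033 and 0.043 m and x of cured_short in the frame of tray_left between -0.05 and 0.05 m and y of cured_short in the frame of tray_left between -0.135 and 0.135 m and z of cured_short in the frame of tray_left between 0.033 and 0.043 m and angle between the z axis of short_3 and the x axis of tray_left, either way round below 0.4 rad) or (x of short_3 in the frame of tray_right between -0.05 and 0.05 m and y of short_3 in the frame of tray_right between -0.135 and 0.135 m and z of short_3 in the frame of tray_right between 0.033 and 0.043 m and x of cured_short in the frame of tray_right between -0.05 and 0.05 m and y of cured_short in the frame of tray_right between -0.135 and 0.135 m and z of cured_short in the frame of tray_right between 0.033 and 0.043 m and angle between the z axis of short_3 and the x axis of tray_right, either way round below 0.4 rad))), for 0.3 s.
2. the lamp switch is pushed over (value of joint switch above 0.85 rad), for 0.1 s.
At the end, for the whole second after the job is handed in: Each slab stands (within 0.1 rad) on its short end, centred over the tray holding the cured slab of its length, face within 0.4 rad of the lamp bar, at rest, touching no other slab; cured slabs stand on their own tray, within 0.15 m of their start; lever beyond 0.85 rad (all of step 1 and contact force between long_1 and long_2 below 0.02 N and contact force between each of long_1, long_2 and long_3 below 0.02 N and contact force between each of long_1, long_2, long_3 and short_1 below 0.02 N and contact force between each of long_1, long_2, long_3, short_1 and short_2 below 0.02 N and contact force between each of long_1, long_2, long_3, short_1, short_2 and short_3 below 0.02 N and contact force between each of long_1, long_2, long_3, short_1, short_2, short_3 and cured_long below 0.02 N and contact force between each of long_1, long_2, long_3, short_1, short_2, short_3 and cured_short below 0.02 N and (angle between cured_long's own x axis and vertical below 0.1 rad or angle between cured_long's own x axis and vertical above 3.04 rad) and (angle between cured_short's own x axis and vertical below 0.1 rad or angle between cured_short's own x axis and vertical above 3.04 rad) and distance of each of cured_long, cured_short from where it was at the start of the episode below 0.15 m and linear speed of each of long_1, long_2, long_3, short_1, short_2, short_3 below 0.02 m/s and value of joint switch above 0.85 rad).
It fails at once if a bystander (beaker, bottle, carton) is moved more than 30 mm (distance of any of beaker, bottle, carton from where it was at the start of the episode above 0.03 m).
Of long_1, long_2, long_3, short_1, short_2, short_3 only 4 to 5 are there at a start; the rules pass over those that are not, and their reading is None.
At some moment in a run one of long_1, long_2, long_3, short_1, short_2, short_3 may be knocked a few centimetres aside while the robot is not near it.
Once in a run the grip may slacken for a moment while it holds something.
It also fails if it takes over 210 s, if anything falls off the work surface, if the arm or the gripper's body presses on something with over 40 N, if the wrist force passes 120 N, or if a joint passes its speed limit or range.

## Robot

A 6-joint arm with a two-finger parallel gripper is mounted at the origin on the work surface. World frame = base frame: x ahead of the robot, y to its left, z up, the work surface at z = 0. Lengths are in m, angles in degrees, forces in N, time in s.
With the tool pointing down it reaches from about 0.3 to 0.75 m from the base axis. Payload 8.5 kg.
Tool frame: the origin (TCP) lies midway between the tips of the shut fingers; the grasp point (between the pads) lies 19 mm behind it; y points along the fingers, x is the direction in which the jaws open and shut, and the axes are right-handed (so a half turn about y gives the same grasp; the last joint's range is limited). The gripper opens to 85 mm and grips with 20 to 120 N. Pads are 22 mm wide; open, the fingers measure 114 mm over their backs; the gripper's body (76 mm by 85 mm) begins 54 mm behind the grasp point. The pads swing forward as they close: fully open they stand 13 mm farther back than shut.
Start: joints at [-83.726, 21.807, 74.336, -0, 83.858, -12.336], TCP at [0.176, -0.521, 0.207] pointing down, gripper open.
Joint ranges: [-178.18, 178.18], [-50.72, 133.34], [12.68, 142.11], [-81.47, 261.47], [9.98, 163.14], [-165.26, 165.26]. Speed limits (degrees/s): [136.94, 136.94, 180, 180, 180, 180].

## Interface

Orientations are given as a 3x3 rotation matrix whose columns are the frame's x, y, z axes.
In Python, from rig import env gives the robot as it stands.
- The arm moves only by the tool carry_out, never from a script. Its argument "plan" is a list of rows, each a list of 3 entries, a list of its own where there are three numbers: the shift along the tool's x, y, z in m, then the turn, a rotation vector about the tool's x, y, z in degrees, then the finger opening in m, from 0 to 0.0854. In form: [[[dx, dy, dz], [ax, ay, az], jaw], ...]. A call has 1 to 8 rows; each row shifts and turns the commanded pose from where the row before left it, along the tool's axes as they then stand; what a row does not reach is not made up. A row lasts 1/8 s, in which the tool goes at most 62.5 mm and 10.7 degrees, less where a joint would pass 70% of its speed; a pose out of reach is approached as far as the arm can. A call is refused whole if a number of a shift passes 0.0625 or a number of a turn 10.7, either way. A call with a gripper value outside its range is refused whole. The fingers move at their own pace and stop on an object; "force" is the grip in N (left out, the last holds). Time passes only in rows, so rows that do not move let the fingers close. It gives the time, the measured TCP pose, the force and the opening at its end, in the units of the state.
- env.observe(): the state, without advancing time (a new reading comes with each control period).
- env.get_image(name): name is "scene" or "top"; returns a dict with "image" (420x560x3 uint8, red, green, blue), "vfov" (degrees; the focal length in pixels is half the picture's height over the tangent of half this angle, whatever the lens; pixels are square), "cx", "cy" (the principal point, pixels), "rvec" (rotation vector, rad) and "tvec" (3), from world to camera coordinates, as OpenCV has them. Camera axes: x right, y down, z forward; pixel columns grow to the right and rows downward; lengths in m; the calibration is good to about 2 mm. A picture is of the moment at which its call begins. There is no depth.
- env.close_job(): hands the job in, once; it reports no verdict.
Trained networks look in a picture, given as the dict that the camera call returned (one of the last four; its "shot" number tells which), for a name from the list of things; names that differ only in an ending like _2 or _b are one class to them, and where a whole thing is asked for, a point or a joint stands for the part that bears it (a point fixed in the world has none). Each returns a list of dicts, best first, with "conf" (0 to 1); they miss things now and then, are a little off and sometimes report something else, mostly with a low value. They report only what shows in the picture. A call takes as long as a camera call. They do not tell look-alikes from the thing itself.
- env.outline_of(target, picture): "mask" (420x560 bool, what is visible of it) and "pixel" ([row, column] in pixels, amid what is visible of it).
The state is a dict: "time_s": time; "q": joint angles; "qvel": joint speeds; "joint_efforts": joint torques, N m; "position": TCP position; "tool_rot": TCP orientation; "ft_force": force on the tool from outside, world axes, zero at the start; "wrist_torque": the same for the moment, N m; "grip_width": finger opening in m.
Only numpy, scipy, OpenCV 4.12 (cv2) and the standard library are available. Lean on these libraries where they do the work, as an engineer would, in place of code of your own. Each camera call takes 0.05 s, during which the arm holds its last target.

## Working session

There is one attempt and no reset: what is moved stays moved. The work goes in short steps, Python scripts to look and compute and a tool call to move; the robot and the scene stay as the last step left them, time stands still between calls to the robot, and variables do not carry over. Pictures are saved under pics/ and viewed, and the job is handed in when it is done.

Besides the shell and the picture viewer there is one more tool, called after "Emit:" as name(argument=value, ...) on one line, values as JSON. carry_out: Moves the arm, as the interface text tells. Its arguments: {"type":"object","properties":{"plan":{"type":"array","items":{"type":"array"}},"force":{"type":"number"}},"required":["plan"]}

```bash
ls; mkdir -p pics
cat > h.py <<'E'
import numpy as np, cv2
from rig import env
def grab(n):
    return env.get_image(n)
def save(d,f,s=1.0):
    im=cv2.cvtColor(d["image"],cv2.COLOR_RGB2BGR)
    cv2.imwrite("pics/"+f,im)
def K(d):
    f=210/np.tan(np.radians(d["vfov"]/2)); return np.array([[f,0,d["cx"]],[0,f,d["cy"]],[0,0,1.]])
def proj(d,P):
    p,_=cv2.projectPoints(np.asarray(P,float).reshape(-1,3),np.array(d["rvec"],float),np.array(d["tvec"],float),K(d),None); return p[:,0]
def ray(d,uv):
    R,_=cv2.Rodrigues(np.array(d["rvec"],float)); t=np.array(d["tvec"],float).ravel()
    v=R.T@np.linalg.inv(K(d))@np.array([uv[0],uv[1],1.]); return -R.T@t, v
def atz(d,uv,z):
    o,v=ray(d,uv); return o+v*(z-o[2])/v[2]
E
python3 - <<'E'
from h import *
for n in("scene","top"):
    d=grab(n); save(d,n+"0.png"); print(n,{k:d[k] for k in d if k!="image"})
    for t in ["long_1","short_1","cured_long","cured_short","mould_long","mould_short","tray_left","tray_right","switch_tip","switch_base","beaker","bottle","carton"]:
        print(t,[(round(r["conf"],2),np.round(r["pixel"]).tolist(),int(r["mask"].sum())) for r in env.outline_of(t,d)][:6])
s=env.observe();print(s)
E
```

```text
pics
scene {'vfov': 55.771252408147085, 'cx': 274.2974955655513, 'cy': 208.84962971555387, 'rvec': array([ 2.22767882,  1.34985429, -0.43440845]), 'tvec': array([-0.23683002, -0.27260063,  1.40272785]), 'shot': 1}
long_1 [(0.78, [242.0, 226.0], 187), (0.53, [225.0, 247.0], 207)]
short_1 [(0.86, [205.0, 367.0], 260), (0.84, [177.0, 304.0], 273), (0.56, [198.0, 327.0], 107), (0.52, [162.0, 324.0], 252), (0.26, [254.0, 227.0], 2516)]
cured_long [(0.66, [233.0, 383.0], 344)]
cured_short [(0.8, [319.0, 200.0], 248)]
mould_long [(0.76, [255.0, 229.0], 2429)]
mould_short [(0.76, [218.0, 307.0], 2078), (0.71, [151.0, 357.0], 61), (0.16, [173.0, 356.0], 456)]
tray_left [(0.56, [264.0, 358.0], 4334)]
tray_right [(0.7, [318.0, 248.0], 5368)]
switch_tip [(0.69, [157.0, 354.0], 98), (0.27, [196.0, 423.0], 1009)]
switch_base [(0.67, [171.0, 353.0], 475)]
beaker [(0.65, [152.0, 357.0], 80), (0.64, [295.0, 135.0], 694)]
bottle [(0.62, [318.0, 200.0], 285), (0.58, [249.0, 146.0], 406)]
carton [(0.94, [201.0, 421.0], 978), (0.19, [251.0, 146.0], 405)]
top {'vfov': 49.476698907103504, 'cx': 293.3254022
[... 1054 characters left out ...]
14e-04,
        8.38579133e+01, -1.23350738e+01]), 'qvel': array([-0.03530667,  0.01870991,  0.10156821,  0.02935144, -0.02439215,
       -0.01523074]), 'joint_efforts': array([-2.60323555e-03, -4.48337460e+01, -2.31464159e+01, -3.28279175e-04,
        5.03832380e-04, -7.57631344e-07]), 'position': array([ 0.17551228, -0.52121981,  0.20692353]), 'tool_rot': array([[ 3.19104274e-01,  9.13549127e-06,  9.47719612e-01],
       [-9.47719612e-01,  8.12498367e-06,  3.19104274e-01],
       [-4.78503206e-06, -1.00000000e+00,  1.12506012e-05]]), 'ft_force': array([-0.36373847,  0.29891723, -0.36177881]), 'wrist_torque': array([-0.00079178, -0.03644034,  0.00437316]), 'grip_width': 0.08543231279330349}
```

View images.

View pics/scene0.png

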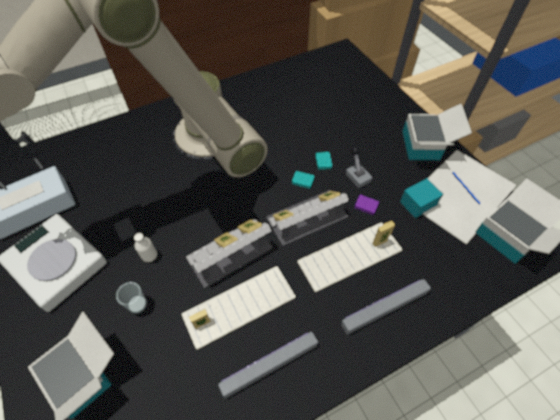

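View pics/top0.png

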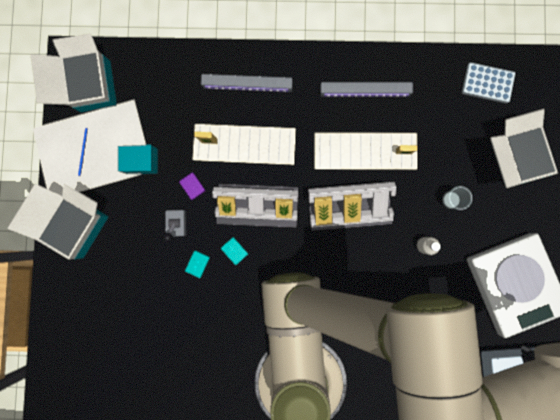

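Run:
```python
import cv2
a=cv2.imread("pics/top0.png")[90:300,110:480]; cv2.imwrite("pics/top0z.png",cv2.resize(a,None,fx=2.1,fy=2.1,interpolation=cv2.INTER_CUBIC))
a=cv2.imread("pics/scene0.png")[130:350,120:460]; cv2.imwrite("pics/scene0z.png",cv2.resize(a,None,fx=2.3,fy=2.3,interpolation=cv2.INTER_CUBIC))
```

```text
(no output)
```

View pics/top0z.png

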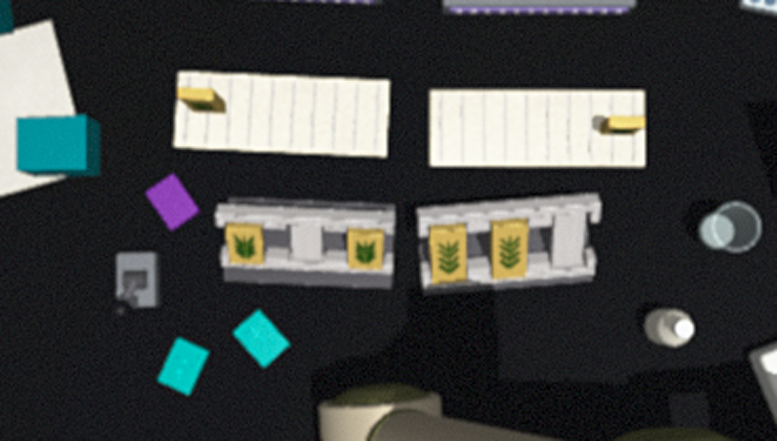

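View pics/scene0z.png

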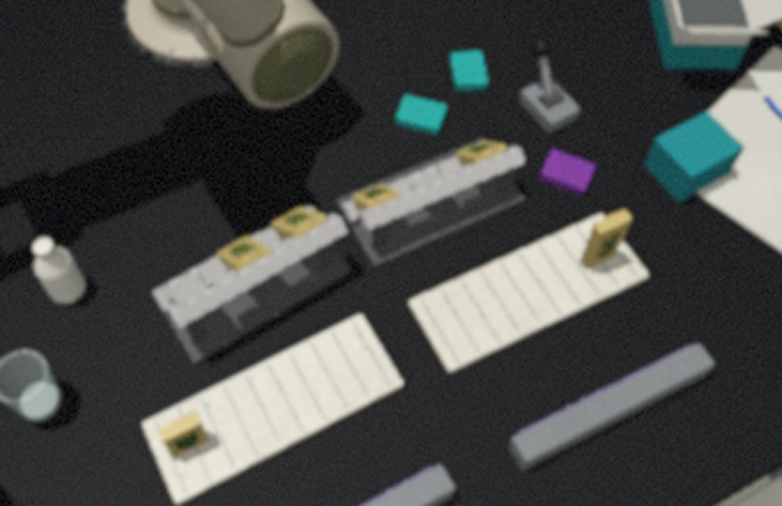

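```bash
cat >> h.py <<'E'
def ymask(d):
    hsv=cv2.cvtColor(d["image"],cv2.COLOR_RGB2HSV)
    m=cv2.inRange(hsv,(15,70,60),(38,255,255))
    m=cv2.morphologyEx(m,cv2.MORPH_CLOSE,np.ones((7,7),np.uint8))
    return m
def blobs(m,amin=60):
    n,l,st,c=cv2.connectedComponentsWithStats(m)
    return [(c[i],st[i][4],(l==i)) for i in range(1,n) if st[i][4]>=amin]
def Rz(a): c,s=np.cos(a),np.sin(a); return np.array([[c,-s,0],[s,c,0],[0,0,1.]])
def box(R,c,L,lo,hi):
    return np.array([c+R@np.array([x,y,z]) for x in(-L/2,L/2) for y in(-.022,.022) for z in(lo,hi)])
def hullc(d,P):
    h=cv2.convexHull(proj(d,P).astype(np.float32)); M=cv2.moments(h); return np.array([M["m10"]/M["m00"],M["m01"]/M["m00"]]),M["m00"]
c45=np.sqrt(.5)
RS=np.array([[c45,0,-c45],[0,1,0],[c45,0,c45]])  # slab in mould frame
E
python3 - <<'E'
from h import *
from scipy.optimize import least_squares
ds={n:grab(n) for n in("scene","top")}
for n,d in ds.items():
    print(n,[(np.round(c,1).tolist(),int(a)) for c,a,m in blobs(ymask(d))])
d=ds["top"]
hsv=cv2.cvtColor(d["image"],cv2.COLOR_RGB2HSV)
for d in ds.values():
  for t in("tray_left","tray_right"):
    r=env.outline_of(t,d)[0]; m=r["mask"].astype(np.uint8)
    cn=max(cv2.findContours(m,cv2.RETR_EXTERNAL,cv2.CHAIN_APPROX_NONE)[0],key=cv2.contourArea)
    q=cn[:,0].astype(float); w=np.array([atz(d,p,.008)[:2] for p in q],np.float32)
    print(t,cv2.minAreaRect(w))
E
```

```text
scene [([126.2, 19.5], 2041), ([361.1, 27.0], 5245), ([453.8, 50.9], 6410), ([535.2, 25.1], 1910), ([210.6, 78.4], 202), ([512.7, 118.2], 4365), ([245.3, 156.8], 730), ([328.9, 195.0], 136), ([282.2, 214.8], 123), ([249.0, 225.7], 222), ([384.0, 232.2], 313), ([224.6, 239.1], 209), ([199.6, 318.7], 215)]
top [([205.4, 136.9], 204), ([406.6, 148.5], 156), ([351.9, 207.7], 499), ([226.3, 205.4], 347), ([322.8, 210.2], 492), ([283.5, 207.8], 332), ([14.0, 307.2], 2853), ([291.0, 286.5], 269), ([436.7, 306.0], 498), ([382.2, 339.5], 129), ([300.0, 403.1], 1833), ([492.4, 403.1], 154)]
tray_left ((0.6469776630401611, 0.17149637639522552), (0.2811692953109741, 0.10315195471048355), 88.79866027832031)
tray_right ((0.6352189183235168, -0.16470596194267273), (0.1009964719414711, 0.2796595096588135), 1.1533490419387817)
tray_left ((0.6429243683815002, 0.1729932725429535), (0.2800630033016205, 0.10090265423059464), 88.72734832763672)
tray_right ((0.6305501461029053, -0.16356106102466583), (0.10304998606443405, 0.2835436165332794), 1.2614796161651611)
```

```bash
cat > fit.py <<'E'
from h import *
from scipy.optimize import least_squares
ds={n:grab(n) for n in("scene","top")}
B={n:blobs(ymask(d)) for n,d in ds.items()}
def near(n,p):
    return min(B[n],key=lambda b:np.hypot(*(b[0]-p)))
moulds={"long":(.090,-.005,.061,[(.076,(351.9,207.7) ,(0,0))],),}
def fit(L,z,obs,x0):
    def res(p,full=False):
        R=Rz(p[2]);o=np.array([p[0],p[1],0]);r=[]
        for y,pix in obs:
            c=o+R@np.array([-.005,y,z])
            for n in pix:
                b=near(n,pix[n]); h,a=hullc(ds[n],box(R@RS,c,L,0,.0075)); r+=list(h-b[0])
                if full: print(y,n,np.round(h-b[0],1),int(a),b[1])
        return r
    s=least_squares(res,x0); res(s.x,True); print(np.round(s.x,4),np.degrees(s.x[2])); return s.x
ml=fit(.09,.061,[(.076,dict(top=(322.8,210.2),scene=(249,225.7))),(0,dict(top=(351.9,207.7),scene=(224.6,239.1)))],[.5,-.16,0])
ms=fit(.06,.051,[(.076,dict(top=(226.3,205.4),scene=(328.9,195))),(-.076,dict(top=(283.5,207.8),scene=(282.2,214.8)))],[.5,.12,0])
E
python3 fit.py
python3 - <<'E'
from h import *
from scipy.optimize import least_squares
ds={n:grab(n) for n in("scene","top")}
B={n:blobs(ymask(d)) for n,d in ds.items()}
near=lambda n,p:min(B[n],key=lambda b:np.hypot(*(b[0]-p)))
RU=np.array([[0,0,-1.],[0,1,0],[1,0,0]])
for L,x0,yw,pix in((.09,(.66,.28),-1.2,dict(top=(205,137),scene=(384,232))),(.06,(.63,-.27),1.2,dict(top=(406,148.5),scene=(199.6,318.7)))):
  for nm in (["top","scene"],["scene"],["top"]):
    def res(p):
        return np.concatenate([hullc(ds[n],box(Rz(np.radians(yw))@RU,np.array([p[0],p[1],.008+L/2]),L,-.0075,.0075))[0]-near(n,pix[n])[0] for n in nm])
    s=least_squares(res,x0);print(L,nm,s.x,s.fun,[near(n,pix[n])[1] for n in pix])
E
```

```text
0.076 top [ 0.9 -2.5] 469 493
0.076 scene [1.5 2.2] 178 219
0 top [0.8 2.8] 477 496
0 scene [-0.2 -1.6] 180 206
[ 0.4701 -0.1255 -0.0719] -4.117688673191544
0.076 top [0.3 0.7] 320 348
0.076 scene [-0.1 -0.3] 126 137
-0.076 top [ 0.4 -0.4] 315 329
-0.076 scene [1.2 0.1] 132 124
[4.747e-01 1.311e-01 1.000e-04] 0.006738992838133166
0.09 ['top', 'scene'] [0.65070194 0.27169814] [-0.36279434  0.33107326 -0.18168003  0.83982862] [np.int32(209), np.int32(310)]
0.09 ['scene'] [0.64873187 0.27374903] [-5.82306362e-05  3.18165831e-05] [np.int32(209), np.int32(310)]
0.09 ['top'] [0.65162097 0.27076016] [2.42653095e-06 1.01336607e-06] [np.int32(209), np.int32(310)]
0.06 ['top', 'scene'] [ 0.63461545 -0.26828043] [-0.24432685  0.20723829 -0.06127603  0.21500546] [np.int32(156), np.int32(215)]
0.06 ['scene'] [ 0.63417718 -0.26795216] [-2.73514356e-05 -1.03938974e-04] [np.int32(156), np.int32(215)]
0.06 ['top'] [ 0.63519364 -0.26893008] [-1.67925930e-06 -2.92249268e-07] [np.int32(156), np.int32(215)]
```

```bash
sed -i 's/least_squares(res,x0)/least_squares(lambda p:res(p),x0,method="lm",diff_step=[3e-3,3e-3,3e-3] if len(x0)==3 else 3e-3)/' fit.py; sed -i 's/\[.5,-.16,0\])/[.5,-.16,.07])/;s/\[.5,.12,0\])/[.5,.12,.02])/' fit.py
sed -i 's/def fit(L,z,obs,x0):/def fit(L,z,obs,x0):\n    x0=np.array(x0)/' fit.py
sed -i 's/pp=1//' fit.py
python3 - <<'E'
s=open('fit.py').read()
import re
s=re.sub(r"s=least_squares\(.*\);",'''from scipy.optimize import minimize
    s=minimize(lambda p:np.sum(np.square(res(p))),x0,method="Nelder-Mead",options=dict(xatol=1e-5,fatol=1e-4,initial_simplex=[x0,x0+[.02,0,0],x0+[0,.02,0],x0+[0,0,.05]]));''',s)
open('fit.py','w').write(s)
E
python3 fit.py
cat fit.py | tail -20; ls -la; wc h.py fit.py
```

```text
from scipy.optimize import least_squares
ds={n:grab(n) for n in("scene","top")}
B={n:blobs(ymask(d)) for n,d in ds.items()}
def near(n,p):
    return min(B[n],key=lambda b:np.hypot(*(b[0]-p)))
moulds={"long":(.090,-.005,.061,[(.076,(351.9,207.7) ,(0,0))],),}
def fit(L,z,obs,x0):
    x0=np.array(x0)
    def res(p,full=False):
        R=Rz(p[2]);o=np.array([p[0],p[1],0]);r=[]
        for y,pix in obs:
            c=o+R@np.array([-.005,y,z])
            for n in pix:
                b=near(n,pix[n]); h,a=hullc(ds[n],box(R@RS,c,L,0,.0075)); r+=list(h-b[0])
                if full: print(y,n,np.round(h-b[0],1),int(a),b[1])
        return r
    from scipy.optimize import minimize
    s=minimize(lambda p:np.sum(np.square(res(p))),x0,method="Nelder-Mead",options=dict(xatol=1e-5,fatol=1e-4,initial_simplex=[x0,x0+[.02,0,0],x0+[0,.02,0],x0+[0,0,.05]])); return s.x
ml=fit(.09,.061,[(.076,dict(top=(322.8,210.2),scene=(249,225.7))),(0,dict(top=(351.9,207.7),scene=(224.6,239.1)))],[.5,-.16,.07])
ms=fit(.06,.051,[(.076,dict(top=(226.3,205.4),scene=(328.9,195))),(-.076,dict(top=(283.5,207.8),scene=(282.2,214.8)))],[.5,.12,.02])
total 20
drwxr-xr-x  3 agent agent 4096 Dec  7 14:50 .
drwxr-xr-x 23 root  root  4096 Dec  7 14:49 ..
-rw-r--r--  1 agent agent 1145 Dec  7 14:50 fit.py
-rw-r--r--  1 agent agent 1462 Dec  7 14:50 h.py
drwxr-xr-x  2 agent agent 4096 Dec  7 14:49 pics
  31   89 1462 h.py
  21   57 1145 fit.py
  52  146 2607 total
```

```bash
sed -i 's/; return s.x$/; res(s.x,True); print(np.round(s.x,4),np.degrees(s.x[2])); return s.x/' fit.py; python3 fit.py
```

```text
0.076 top [0.7 0.3] 465 494
0.076 scene [0.5 0.2] 192 220
0 top [0.5 0.4] 472 501
0 scene [ 1. -0.] 198 207
[ 0.4762 -0.1236  0.1053] 6.0360164962761225
0.076 top [0.5 0.1] 320 345
0.076 scene [0.1 0.1] 125 137
-0.076 top [0.4 0.2] 314 330
-0.076 scene [ 0.9 -0.3] 130 123
[ 0.4746  0.1308 -0.0179] -1.026289863737679
```

```bash
cat > pl.py <<'E'
from h import *
from scipy.spatial.transform import Rotation as Ro
# tool pose: yaw about z (deg), tilt a (deg, forward positive): x=-lateral, y=approach
def toolR(yaw,a):
    a=np.radians(a); 
    Y=np.array([np.sin(a),0,-np.cos(a)]); X=np.array([0,-1.,0]); Z=np.cross(X,Y)
    return Rz(np.radians(yaw))@np.stack([X,Y,Z],1)
def rows(p,R,tp,tR,n,jaw):
    rv=(Ro.from_matrix(R.T@tR)).as_rotvec(degrees=True); out=[]
    for i in range(n):
        f=n-i
        # straight line & even turn, recomputed each row after rounding
        rv=Ro.from_matrix(R.T@tR).as_rotvec(degrees=True)/f; rv=np.round(rv,1)
        d=np.round(R.T@(tp-p)/f,3)
        p=p+R@d; R=R@Ro.from_rotvec(rv,degrees=True).as_matrix()
        out.append([d.tolist(),rv.tolist(),jaw])
    return p,R,out
def plan(segs,p=None,R=None):
    s=env.observe()
    if p is None: p,R=s["position"],s["tool_rot"]
    A=[]
    for tp,tR,n,jaw in segs:
        p,R,o=rows(p,R,np.array(tp),tR,n,jaw); A+=o
    for i in range(0,len(A),8): print(str(A[i:i+8]).replace(" ",""))
    print("end",np.round(p,4),"max",max(np.abs(r[0]).max() for r in A),max(np.abs(r[1]).max() for r in A))
ML=(np.array([.4762,-.1236,0]),6.0); MS=(np.array([.4746,.1308,0]),-1.0)
def grasp(M,y,long,a=-5,off=.018):
    R=Rz(np.radians(M[1])); z=.061 if long else .051; u=.008 if long else .005
    c=M[0]+R@np.array([-.005,y,z]); n=R@RS[:,2]
    T=toolR(M[1],a); g=c+R@RS[:,0]*u+T[:,1]*off
    return c,g,T,n
E
python3 - <<'E'
from pl import *
c,g,T,n=grasp(ML,.076,True); print(c,g,g-T[:,1]*.1)
s=env.observe(); print(s["time_s"])
hi=g-T[:,1]*.12
plan([([.33,-.3,.26],toolR(12,0),6,.062),(hi,T,6,.062)])
E
```

```text
[ 0.46328323 -0.04853898  0.061     ] [ 0.46734888 -0.04811166  0.04872535] [ 0.47601671 -0.04720064  0.14834482]
2.1
[[[-0.027,-0.009,0.036],[-0.0,1.1,-0.0],0.062],[[-0.027,-0.009,0.036],[-0.0,1.1,-0.0],0.062],[[-0.028,-0.009,0.035],[-0.0,1.1,-0.0],0.062],[[-0.029,-0.009,0.035],[-0.0,1.1,-0.0],0.062],[[-0.029,-0.009,0.034],[-0.0,1.1,-0.0],0.062],[[-0.03,-0.008,0.033],[-0.0,1.1,-0.0],0.062],[[-0.036,0.015,0.033],[-0.8,1.0,0.0],0.062],[[-0.037,0.015,0.032],[-0.8,1.0,0.1],0.062]]
[[[-0.037,0.014,0.032],[-0.8,1.0,0.0],0.062],[[-0.038,0.014,0.032],[-0.9,1.0,0.1],0.062],[[-0.038,0.014,0.031],[-0.8,1.0,0.0],0.062],[[-0.039,0.013,0.03],[-0.9,1.0,0.1],0.062]]
end [ 0.4774 -0.0475  0.1685] max 0.039 1.1
```

Emit:
carry_out(plan=[[[-0.027,-0.009,0.036],[0,1.1,0],0.062],[[-0.027,-0.009,0.036],[0,1.1,0],0.062],[[-0.028,-0.009,0.035],[0,1.1,0],0.062],[[-0.029,-0.009,0.035],[0,1.1,0],0.062],[[-0.029,-0.009,0.034],[0,1.1,0],0.062],[[-0.03,-0.008,0.033],[0,1.1,0],0.062],[[-0.036,0.015,0.033],[-0.8,1.0,0],0.062],[[-0.037,0.015,0.032],[-0.8,1.0,0.1],0.062]], force=60)

```text
time_s: 3.1
position: [0.3797, -0.2147, 0.2294]
tool_rot: [[0.173, -0.027, 0.985], [-0.985, -0.004, 0.173], [-0.0, -1.0, -0.028]]
ft_force: [0.8, -0.7, 0.7]
grip_width: 0.0622
```

Emit:
carry_out(plan=[[[-0.037,0.014,0.032],[-0.8,1.0,0],0.062],[[-0.038,0.014,0.032],[-0.9,1.0,0.1],0.062],[[-0.038,0.014,0.031],[-0.8,1.0,0],0.062],[[-0.039,0.013,0.03],[-0.9,1.0,0.1],0.062],[[0,0,0],[0,0,0],0.062],[[0,0,0],[0,0,0],0.062]])

```text
time_s: 3.85
position: [0.4773, -0.0478, 0.1687]
tool_rot: [[0.105, -0.087, 0.991], [-0.994, -0.009, 0.105], [-0.0, -0.996, -0.087]]
ft_force: [0.2, -0.3, 0.5]
grip_width: 0.0619
```

```bash
cat > st.py <<'E'
from pl import *
def st():
    s=env.observe(); print("t",round(s["time_s"],2),"p",np.round(s["position"],4),"R",np.round(s["tool_rot"],3).tolist(),"q",np.round(s["q"],1),"F",np.round(s["ft_force"],1),"w",round(s["grip_width"],4))
E
python3 - <<'E'
from st import *
st()
d=grab("scene");save(d,"s1.png")
d=grab("top");save(d,"t1.png")
c,g,T,n=grasp(ML,.076,True)
print(g, g-T[:,1]*.12)
plan([(g-T[:,1]*.04,T,3,.062)])
E
```

```text
t 3.85 p [ 0.4773 -0.0478  0.1687] R [[0.105, -0.087, 0.991], [-0.994, -0.009, 0.105], [-0.0, -0.996, -0.087]] q [-18.7  19.2  85.4  -2.1  80.   65.8] F [ 0.2 -0.3  0.5] w 0.0619
[ 0.46734888 -0.04811166  0.04872535] [ 0.47775028 -0.04701843  0.16826871]
[[[-0.0,0.027,0.0],[-0.0,-0.0,-0.0],0.062],[[-0.001,0.027,0.0],[-0.0,-0.0,-0.0],0.062],[[-0.0,0.027,0.001],[-0.0,-0.1,-0.0],0.062]]
end [ 0.4711 -0.048   0.0882] max 0.027 0.1
```

View pics/s1.png

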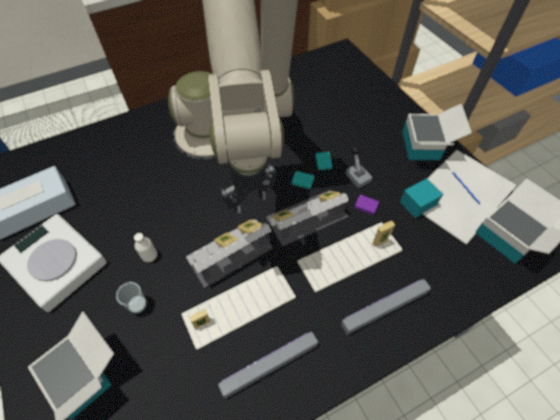

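The gripper is poised with its fingers at about (232,195) and (268,185), above the long slab at (249,226). Going lower.

Emit:
carry_out(plan=[[[0,0.027,0],[0,0,0],0.062],[[-0.001,0.027,0],[0,0,0],0.062],[[0,0.027,0.001],[0,0,0],0.062]])

```text
time_s: 4.32
position: [0.471, -0.0482, 0.0876]
tool_rot: [[0.103, -0.086, 0.991], [-0.995, -0.009, 0.102], [-0.0, -0.996, -0.086]]
ft_force: [0.1, 0.5, 0.4]
grip_width: 0.0619
```

```bash
cat >> st.py <<'E'
def zoom(n,f,cx,cy,r=60):
    d=grab(n);im=cv2.cvtColor(d["image"],cv2.COLOR_RGB2BGR)[max(cy-r,0):cy+r,max(cx-r,0):cx+r]
    cv2.imwrite("pics/"+f,cv2.resize(im,None,fx=600/(2*r),fy=600/(2*r),interpolation=cv2.INTER_CUBIC)); return d
E
python3 - <<'E'
from st import *
st(); zoom("scene","s2.png",245,215); zoom("top","t2.png",330,210)
c,g,T,n=grasp(ML,.076,True)
plan([(g,T,4,.062)])
E
```

```text
t 4.33 p [ 0.471  -0.0482  0.0876] R [[0.103, -0.086, 0.991], [-0.995, -0.009, 0.102], [-0.0, -0.996, -0.086]] q [-18.9  24.   93.3  -2.2  67.2  66.1] F [0.1 0.5 0.4] w 0.0619
[[[0.0,0.009,0.0],[0.1,-0.0,-0.0],0.062],[[0.0,0.01,0.0],[0.0,-0.0,-0.0],0.062],[[0.0,0.009,0.0],[0.1,-0.0,-0.1],0.062],[[0.0,0.01,0.001],[0.0,-0.1,-0.0],0.062]]
end [ 0.4673 -0.0478  0.0484] max 0.01 0.1
```

View pics/s2.png

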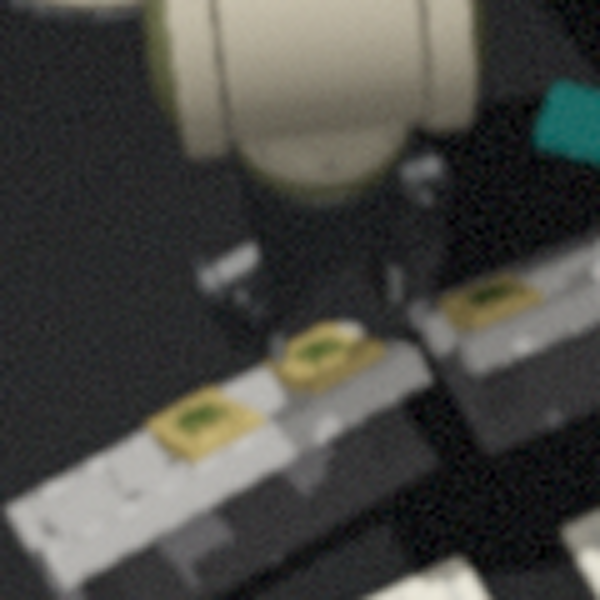

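View pics/t2.png

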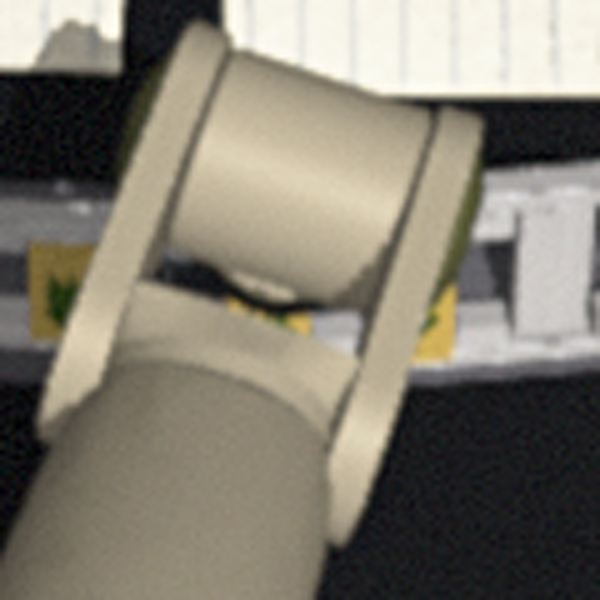

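Fingers straddle the first slab in the scene view, one at about (275,345) and one at (395,285) in the zoomed picture. Descend.

Emit:
carry_out(plan=[[[0,0.009,0],[0,0,0],0.062],[[0,0.01,0],[0,0,0],0.062],[[0,0.009,0],[0,0,0],0.062],[[0,0.009,0.001],[0,0,0],0.062],[[0,0,0],[0,0,0],0.062]])

```text
time_s: 5.05
position: [0.4687, -0.0471, 0.0502]
tool_rot: [[0.105, -0.088, 0.991], [-0.995, -0.008, 0.104], [-0.001, -0.996, -0.088]]
ft_force: [0.4, 0.1, 0.7]
grip_width: 0.0622
```

Emit:
carry_out(plan=[[[0,0,0],[0,0,0],0.04],[[0,0,0],[0,0,0],0.03],[[0,0,0],[0,0,0],0.03],[[0,0,0],[0,0,0],0.03]], force=60)

```text
time_s: 5.55
position: [0.4693, -0.0473, 0.0514]
tool_rot: [[0.105, -0.086, 0.991], [-0.995, -0.009, 0.104], [-0.0, -0.996, -0.086]]
ft_force: [-0.8, 0.6, 5.8]
grip_width: 0.042
```

Run:
```python
from st import *
st()
c,g,T,n=grasp(ML,.076,True)
s=env.observe();p=s["position"]
plan([(p+n*.025,T,4,.03),(p+n*.025+[0,0,.05],T,3,.03)])
```

```text
t 5.55 p [ 0.4693 -0.0473  0.0514] R [[0.105, -0.086, 0.991], [-0.995, -0.009, 0.104], [-0.0, -0.996, -0.086]] q [-18.9  26.9  96.   -2.3  61.6  66.3] F [-0.8  0.6  5.8] w 0.042
[[[-0.0,-0.004,-0.005],[-0.0,0.0,-0.0],0.03],[[-0.0,-0.004,-0.005],[-0.0,0.0,-0.0],0.03],[[-0.0,-0.004,-0.005],[-0.0,0.0,-0.0],0.03],[[-0.0,-0.004,-0.004],[-0.1,0.0,-0.0],0.03],[[-0.0,-0.017,-0.002],[0.0,0.0,-0.0],0.03],[[-0.0,-0.016,-0.001],[0.0,0.0,-0.0],0.03],[[-0.0,-0.017,-0.002],[0.0,0.0,-0.0],0.03]]
end [ 0.4513 -0.0492  0.1192] max 0.017 0.1
```

Emit:
carry_out(plan=[[[0,-0.004,-0.005],[0,0,0],0.03],[[0,-0.004,-0.005],[0,0,0],0.03],[[0,-0.004,-0.005],[0,0,0],0.03],[[0,-0.004,-0.004],[0,0,0],0.03],[[0,-0.02,-0.002],[0,0,0],0.03],[[0,-0.025,-0.002],[0,0,0],0.03],[[0,-0.025,-0.002],[0,0,0],0.03]])

```text
time_s: 6.42
position: [0.4513, -0.0491, 0.1395]
tool_rot: [[0.104, -0.087, 0.991], [-0.995, -0.008, 0.104], [-0.001, -0.996, -0.088]]
ft_force: [-0.5, -0.0, -0.7]
grip_width: 0.0416
```

Run:
```python
from st import *
st(); zoom("scene","s3.png",245,215,80)
```

```text
t 6.42 p [ 0.4513 -0.0491  0.1395] R [[0.104, -0.087, 0.991], [-0.995, -0.008, 0.104], [-0.001, -0.996, -0.088]] q [-19.8  18.5  91.9  -2.2  74.1  64.9] F [-0.5 -0.  -0.7] w 0.0416
```

View pics/s3.png

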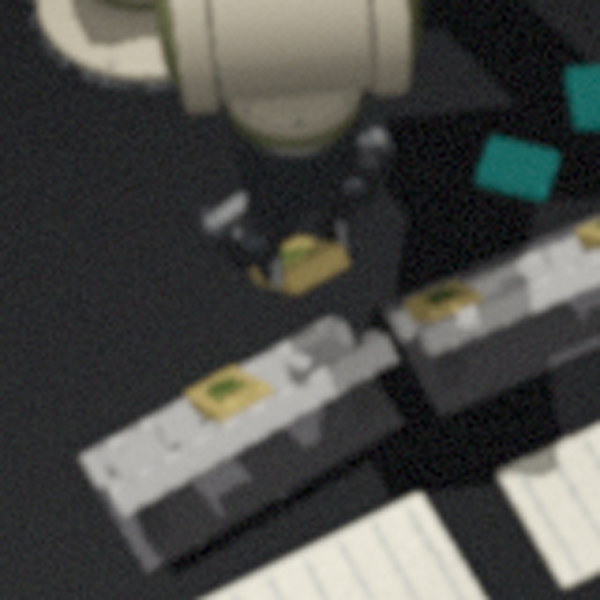

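```bash
cat >> st.py <<'E'
TL=(np.array([.645,.172,0]),-1.2); TR=(np.array([.633,-.164,0]),1.2)
RU=np.array([[0,0,-1.],[0,1,0],[1,0,0]])
def rel(M,y,long,pg,Tg):  # slab centre in tool frame at grasp
    c,g,T,n=grasp(M,y,long); r=Tg.T@(c-pg); r[0]=0; return r
def place(Tr,wx,wy,long,r,a=40):
    Rt=toolR(Tr[1],a); c=np.array([wx,wy,.008+(.045 if long else .03)])
    return c-Rt@r,Rt
E
python3 - <<'E'
from st import *
pg=np.array([.4693,-.0473,.0514]); r=rel(ML,.076,True,pg,toolR(6,-5)); print(r)
tp,Rt=place(TL,.670,.175,True,r); print(tp)
s=env.observe(); p=s["position"]
plan([([.47,.0,.23],toolR(3,5),4,.03),([.56,.13,.24],toolR(-1.2,30),5,.03),(tp+[0,0,.04],Rt,5,.03)])
E
```

```text
[ 0.         -0.00903066 -0.00692675]
[0.68110856 0.17476731 0.05053455]
[[[-0.012,-0.022,0.004],[2.4,0.8,0.0],0.03],[[-0.012,-0.022,0.004],[2.5,0.7,0.0],0.03],[[-0.012,-0.022,0.005],[2.4,0.8,0.0],0.03],[[-0.012,-0.022,0.007],[2.5,0.7,0.1],0.03],[[-0.025,-0.0,0.019],[5.0,0.8,-0.3],0.03],[[-0.025,0.001,0.019],[5.0,0.8,-0.3],0.03],[[-0.026,0.003,0.019],[5.0,0.8,-0.2],0.03],[[-0.026,0.004,0.018],[5.0,0.8,-0.3],0.03]]
[[[-0.025,0.006,0.017],[4.9,0.9,-0.2],0.03],[[-0.01,0.038,0.006],[2.0,-0.0,-0.0],0.03],[[-0.009,0.038,0.004],[2.0,-0.0,-0.0],0.03],[[-0.01,0.038,0.003],[2.0,-0.0,-0.0],0.03],[[-0.009,0.038,0.002],[2.0,-0.0,-0.0],0.03],[[-0.01,0.039,0.001],[2.0,-0.0,-0.0],0.03]]
end [0.6815 0.175  0.0902] max 0.039 5.0
```

Emit:
carry_out(plan=[[[-0.012,-0.022,0.004],[2.4,0.8,0],0.03],[[-0.012,-0.022,0.004],[2.5,0.7,0],0.03],[[-0.012,-0.022,0.005],[2.4,0.8,0],0.03],[[-0.012,-0.022,0.007],[2.5,0.7,0.1],0.03],[[-0.025,0,0.019],[5.0,0.8,-0.3],0.03],[[-0.025,0.001,0.019],[5.0,0.8,-0.3],0.03],[[-0.026,0.003,0.019],[5.0,0.8,-0.2],0.03],[[-0.026,0.004,0.018],[5.0,0.8,-0.3],0.03]])

```text
time_s: 7.48
position: [0.5423, 0.1061, 0.2351]
tool_rot: [[-0.007, 0.423, 0.906], [-1.0, -0.004, -0.006], [0.001, -0.906, 0.423]]
ft_force: [0.7, -0.3, -0.7]
grip_width: 0.0419
```

Emit:
carry_out(plan=[[[-0.025,0.006,0.017],[4.9,0.9,-0.2],0.03],[[-0.01,0.038,0.006],[2.0,0,0],0.03],[[-0.009,0.038,0.004],[2.0,0,0],0.03],[[-0.01,0.038,0.003],[2.0,0,0],0.03],[[-0.009,0.038,0.002],[2.0,0,0],0.03],[[-0.01,0.039,0.001],[2.0,0,0],0.03],[[0,0,0],[0,0,0],0.03]])

```text
time_s: 8.35
position: [0.6798, 0.176, 0.0831]
tool_rot: [[-0.021, 0.635, 0.772], [-1.0, -0.012, -0.018], [-0.002, -0.772, 0.635]]
ft_force: [-0.2, -0.2, -0.8]
grip_width: 0.0416
```

Run:
```python
from st import *
st(); zoom("scene","s4.png",330,240,100); zoom("top","t4.png",250,160,100)
r=np.array([0,-.009,-.007])
tp,Rt=place(TL,.670,.175,True,r); print(tp)
plan([(tp+[0,0,.01],Rt,3,.03)])
```

```text
t 8.35 p [0.6798 0.176  0.0831] R [[-0.021, 0.635, 0.772], [-1.0, -0.012, -0.018], [-0.002, -0.772, 0.635]] q [  6.9  32.3  92.  -17.5  17.2 113.1] F [-0.2 -0.2 -0.8] w 0.0416
[0.68114495 0.17476655 0.05060511]
[[[0.0,0.007,-0.005],[0.1,-0.0,-0.0],0.03],[[0.0,0.007,-0.005],[0.1,-0.1,-0.0],0.03],[[0.001,0.007,-0.006],[0.1,-0.0,-0.1],0.03]]
end [0.6813 0.1747 0.0603] max 0.007 0.1
```

View pics/s4.png

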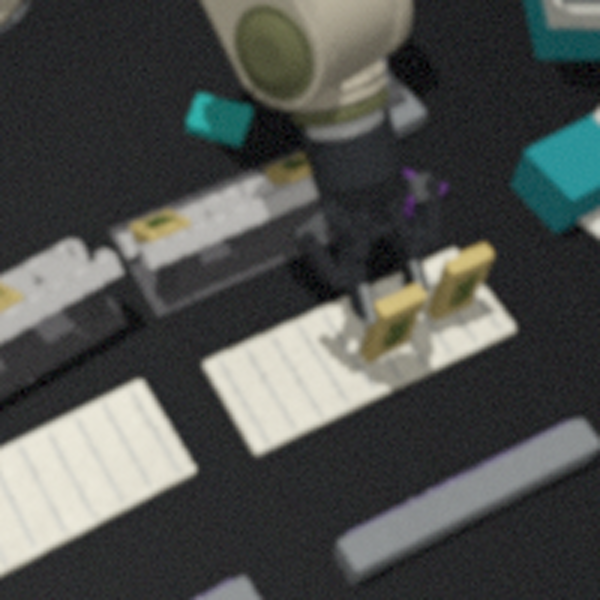

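View pics/t4.png

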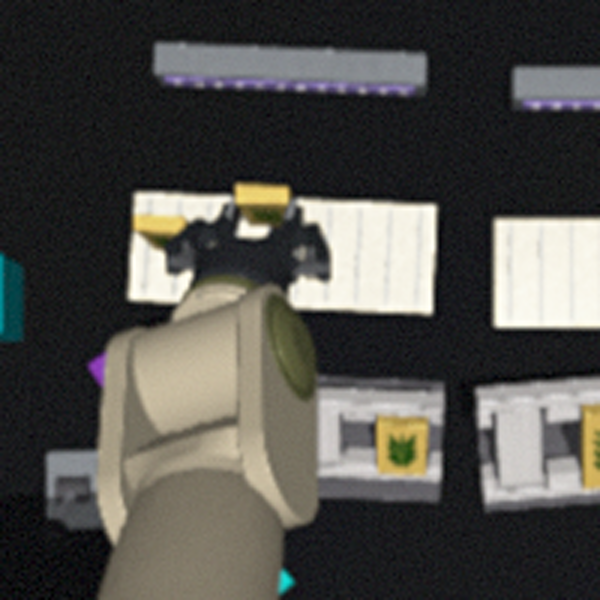

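Run:
```python
from st import *
r=np.array([0,-.009,-.007])
tp,Rt=place((0,-9),.670,.160,True,r); print(tp)
plan([(tp+[0,0,.028],Rt,3,.03)])
```

```text
[0.68101016 0.15825616 0.05060511]
[[[0.006,0.002,-0.001],[0.1,2.0,-1.7],0.03],[[0.006,0.003,-0.001],[0.1,1.9,-1.7],0.03],[[0.005,0.002,-0.002],[0.1,2.0,-1.7],0.03]]
end [0.6805 0.1586 0.0787] max 0.006 2.0
```

Emit:
carry_out(plan=[[[0.006,0.002,-0.001],[0.1,2.0,-1.7],0.03],[[0.006,0.003,-0.001],[0.1,1.9,-1.7],0.03],[[0.006,0.002,-0.001],[0.1,2.0,-1.7],0.03],[[0,0,0],[0,0,0],0.03]])

```text
time_s: 8.95
position: [0.6813, 0.1573, 0.0806]
tool_rot: [[-0.157, 0.636, 0.755], [-0.988, -0.101, -0.12], [-0.0, -0.765, 0.644]]
ft_force: [-0.2, -0.4, -0.2]
grip_width: 0.0419
```

```bash
cat >> st.py <<'E'
from scipy.optimize import minimize
def standfit(L,x0,yaw,pix,z=None,both=True):
    "fit upright slab x,y,(z) from yellow blobs nearest the pixels"
    ds={n:grab(n) for n in pix}
    B={n:blobs(ymask(d)) for n,d in ds.items()}
    near=lambda n:min(B[n],key=lambda b:np.hypot(*(b[0]-pix[n])))
    def res(p):
        c=np.array([p[0],p[1],p[2] if z is None else z])
        return np.concatenate([hullc(ds[n],box(Rz(np.radians(yaw))@RU,c,L,-.0075,.0075))[0]-near(n)[0] for n in pix])
    x0=np.array(x0,float); s=minimize(lambda p:(res(p)**2).sum(),x0,method="Nelder-Mead",options=dict(initial_simplex=np.vstack([x0]+[x0+.02*e for e in np.eye(len(x0))]),xatol=1e-5,fatol=1e-4))
    print("fit",np.round(s.x,4),np.round(res(s.x),1),{n:(np.round(near(n)[0],1).tolist(),int(near(n)[1])) for n in pix}); return s.x
E
python3 - <<'E'
from st import *
st()
P=[.67,.16,.08]
for n in("scene","top"): print(n,proj(grab(n),P))
r=np.array([0,-.009,-.007]); s=env.observe()
print("pred",s["position"]+s["tool_rot"]@r, "x axis up:", s["tool_rot"]@toolR(0,40).T@np.array([0,0,1.]))
zoom("scene","s5.png",345,255,60)
E
```

```text
t 8.95 p [0.6813 0.1573 0.0806] R [[-0.157, 0.636, 0.755], [-0.988, -0.101, -0.12], [-0.0, -0.765, 0.644]] q [  7.6  33.   91.7 -33.7  19.4 135. ] F [-0.2 -0.4 -0.2] w 0.0419
scene [[355.2074869  250.90613576]]
top [[245.76933376 128.85333677]]
pred [0.67032037 0.15913115 0.08243481] x axis up: [-1.52531953e-03 -7.04314236e-05  9.99998834e-01]
```

View pics/s5.png

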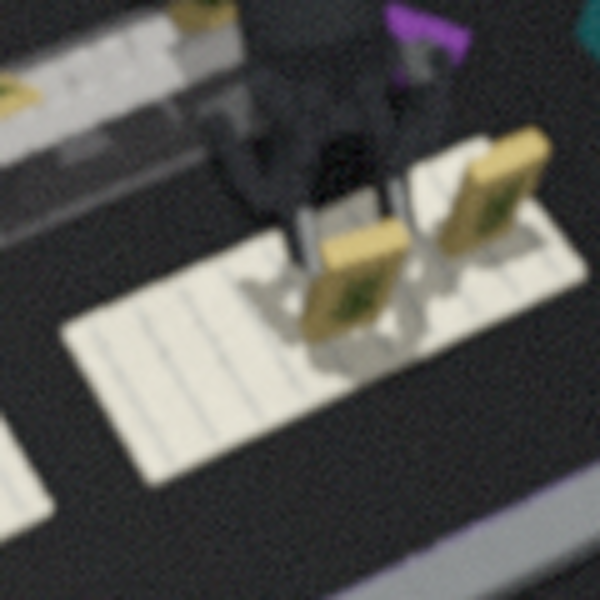

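Run:
```python
from st import *
s=env.observe();T=s["tool_rot"];print(T.T@[0,0,-.001])
plan([(s["position"]+[-.0,0,-.026],toolR(-9,40),4,.03)])
```

```text
[ 2.38473282e-07  7.65286507e-04 -6.43689759e-04]
[[[0.0,0.005,-0.004],[-0.0,-0.0,-0.0],0.03],[[0.0,0.005,-0.004],[-0.0,-0.0,-0.0],0.03],[[0.0,0.005,-0.004],[-0.0,-0.0,-0.0],0.03],[[0.0,0.005,-0.005],[-0.1,-0.0,-0.0],0.03]]
end [0.6812 0.1574 0.0535] max 0.005 0.1
```

Emit:
carry_out(plan=[[[0,0.005,-0.004],[0,0,0],0.03],[[0,0.005,-0.004],[0,0,0],0.03],[[0,0.005,-0.004],[0,0,0],0.03],[[0,0.004,-0.004],[0,0,0],0.03],[[0,0,0],[0,0,0],0.03]])

```text
time_s: 9.72
position: [0.6811, 0.1573, 0.0531]
tool_rot: [[-0.157, 0.634, 0.757], [-0.988, -0.101, -0.12], [0.001, -0.767, 0.642]]
ft_force: [-0.6, 0.7, -0.1]
grip_width: 0.0418
```

Run:
```python
from st import *
st(); zoom("scene","s6.png",345,255,60)
```

```text
t 9.72 p [0.6811 0.1573 0.0531] R [[-0.157, 0.634, 0.757], [-0.988, -0.101, -0.12], [0.001, -0.767, 0.642]] q [  7.6  35.4  92.9 -40.1  16.7 141.8] F [-0.6  0.7 -0.1] w 0.0418
```

View pics/s6.png

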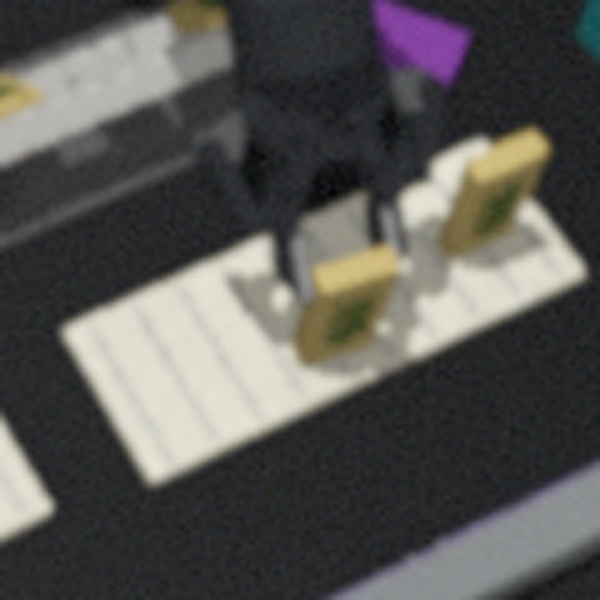

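Emit:
carry_out(plan=[[[0,0.0008,-0.0006],[0,0,0],0.03],[[0,0.0008,-0.0006],[0,0,0],0.03],[[0,0,0],[0,0,0],0.03]])

```text
time_s: 10.15
position: [0.6818, 0.1573, 0.0525]
tool_rot: [[-0.157, 0.636, 0.756], [-0.988, -0.101, -0.12], [-0.0, -0.765, 0.644]]
ft_force: [-0.9, -2.2, 4.2]
grip_width: 0.042
```

Emit:
carry_out(plan=[[[0,0.0008,-0.0006],[0,0,0],0.03],[[0,0.0008,-0.0006],[0,0,0],0.03],[[0,0,0],[0,0,0],0.03]])

```text
time_s: 10.52
position: [0.6829, 0.1572, 0.0526]
tool_rot: [[-0.157, 0.639, 0.753], [-0.988, -0.101, -0.12], [-0.001, -0.763, 0.647]]
ft_force: [-3.9, -3.2, 13.9]
grip_width: 0.0414
```

Emit:
carry_out(plan=[[[0,-0.0008,0.0006],[0,0,0],0.03],[[0,0,0],[0,0,0],0.046],[[0,0,0],[0,0,0],0.05],[[0,0,0],[0,0,0],0.058],[[0,0,0],[0,0,0],0.058]])

```text
time_s: 11.15
position: [0.6813, 0.1574, 0.0505]
tool_rot: [[-0.157, 0.634, 0.757], [-0.988, -0.101, -0.12], [0.0, -0.766, 0.642]]
ft_force: [1.1, -0.0, 1.8]
grip_width: 0.0578
```

Run:
```python
from st import *
st(); zoom("scene","s7.png",345,255,60)
```

```text
t 11.15 p [0.6813 0.1574 0.0505] R [[-0.157, 0.634, 0.757], [-0.988, -0.101, -0.12], [0.0, -0.766, 0.642]] q [  7.6  35.7  93.  -40.9  16.4 142.6] F [ 1.1 -0.   1.8] w 0.0578
```

View pics/s7.png

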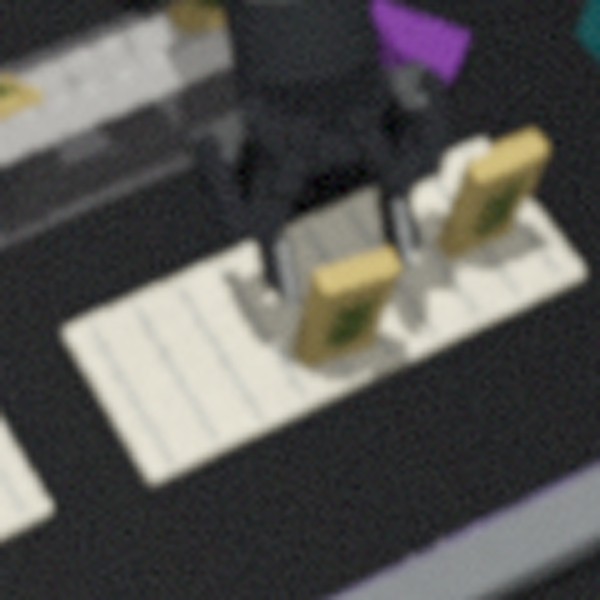

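Run:
```python
from st import *
s=env.observe();p=s["position"];T=s["tool_rot"]
c,g,Tg,n=grasp(ML,0,True)
a=p-T[:,1]*.06
plan([(a,T,4,.062),(a+[-.02,-.0,.08],toolR(-5,30),3,.062),([.5,0,.22],toolR(3,5),5,.062),(g-Tg[:,1]*.1,Tg,4,.062)])
```

```text
[[[-0.0,-0.015,0.0],[0.0,0.0,0.0],0.062],[[-0.0,-0.015,0.0],[0.0,0.0,0.0],0.062],[[-0.0,-0.015,0.0],[0.0,0.0,0.0],0.062],[[-0.0,-0.015,0.0],[0.0,0.0,0.0],0.062],[[0.001,-0.025,0.012],[-3.3,-1.1,0.8],0.062],[[0.001,-0.025,0.011],[-3.3,-1.1,0.8],0.062],[[0.001,-0.026,0.009],[-3.4,-1.1,0.7],0.062],[[0.035,-0.018,-0.014],[-5.0,-1.5,0.5],0.062]]
[[[0.034,-0.017,-0.017],[-5.0,-1.5,0.5],0.062],[[0.033,-0.016,-0.019],[-5.0,-1.6,0.5],0.062],[[0.033,-0.015,-0.022],[-5.0,-1.5,0.5],0.062],[[0.032,-0.013,-0.024],[-4.9,-1.6,0.4],0.062],[[0.03,0.017,-0.007],[-2.5,-0.7,0.0],0.062],[[0.03,0.018,-0.007],[-2.5,-0.8,0.0],0.062],[[0.031,0.018,-0.006],[-2.5,-0.7,0.0],0.062],[[0.03,0.019,-0.006],[-2.5,-0.8,0.0],0.062]]
end [ 0.4841 -0.1226  0.1478] max 0.035 5.0
```

Emit:
carry_out(plan=[[[0,-0.015,0],[0,0,0],0.062],[[0,-0.015,0],[0,0,0],0.062],[[0,-0.015,0],[0,0,0],0.062],[[0,-0.015,0],[0,0,0],0.062],[[0.001,-0.025,0.012],[-3.3,-1.1,0.8],0.062],[[0.001,-0.025,0.011],[-3.3,-1.1,0.8],0.062],[[0.001,-0.026,0.009],[-3.4,-1.1,0.7],0.062],[[0.035,-0.018,-0.014],[-5.0,-1.5,0.5],0.062]])

```text
time_s: 12.2
position: [0.599, 0.1314, 0.1875]
tool_rot: [[-0.056, 0.423, 0.904], [-0.998, -0.027, -0.049], [0.004, -0.906, 0.424]]
ft_force: [0.7, -0.5, -0.8]
grip_width: 0.062
```

Emit:
carry_out(plan=[[[0.034,-0.017,-0.017],[-5.0,-1.5,0.5],0.062],[[0.033,-0.016,-0.019],[-5.0,-1.6,0.5],0.062],[[0.033,-0.015,-0.022],[-5.0,-1.5,0.5],0.062],[[0.032,-0.013,-0.024],[-4.9,-1.6,0.4],0.062],[[0.03,0.017,-0.007],[-2.5,-0.7,0],0.062],[[0.03,0.018,-0.007],[-2.5,-0.8,0],0.062],[[0.031,0.018,-0.006],[-2.5,-0.7,0],0.062],[[0.03,0.019,-0.006],[-2.5,-0.8,0],0.062]])

```text
time_s: 13.2
position: [0.4836, -0.1232, 0.1477]
tool_rot: [[0.105, -0.085, 0.991], [-0.994, -0.01, 0.105], [0.001, -0.996, -0.086]]
ft_force: [0.6, 0.5, -0.9]
grip_width: 0.0616
```

Run:
```python
from st import *
d=grab("scene"); save(d,"s8.png"); d=grab("top"); save(d,"t8.png")
for n in("scene","top"):
    print([(np.round(b[0],1).tolist(),int(b[1])) for b in blobs(ymask(grab(n))) if 100<b[0][1]<330 and 190<b[0][0]<420])
st()
standfit(.09,[.67,.16],-9,dict(scene=(350,256),top=(250,130)),z=.053)
c,g,Tg,n=grasp(ML,0,True)
plan([(g-Tg[:,1]*.04,Tg,3,.062),(g,Tg,5,.062)])
```

```text
[([245.9, 159.0], 74), ([328.5, 195.0], 145), ([282.1, 215.0], 138), ([384.0, 232.2], 310), ([224.9, 239.3], 216), ([353.5, 256.3], 282), ([199.7, 318.8], 213)]
[([246.5, 129.2], 227), ([205.6, 136.9], 205), ([406.5, 148.5], 159), ([407.9, 190.9], 67), ([226.3, 205.4], 350), ([354.5, 203.9], 139), ([283.6, 207.8], 330), ([315.2, 306.9], 313)]
t 13.4 p [ 0.4839 -0.1222  0.1479] R [[0.103, -0.084, 0.991], [-0.995, -0.009, 0.103], [0.001, -0.996, -0.085]] q [-26.3  22.   84.6  -2.7  77.5  58.5] F [ 0.3  0.3 -0.3] w 0.0623
fit [0.6732 0.1593] [0.7 0.  0.6 0.5] {'scene': ([353.5, 256.3], 283), 'top': ([246.5, 129.2], 227)}
[[[0.0,0.02,-0.0],[-0.1,0.0,0.0],0.062],[[0.0,0.02,-0.0],[-0.0,0.0,0.0],0.062],[[0.001,0.02,-0.0],[-0.1,0.0,0.1],0.062],[[-0.0,0.008,-0.0],[0.0,0.0,-0.0],0.062],[[-0.0,0.008,-0.0],[0.0,0.0,-0.0],0.062],[[-0.0,0.008,-0.0],[0.0,0.0,-0.0],0.062],[[-0.0,0.008,-0.0],[0.0,0.0,-0.0],0.062],[[-0.0,0.008,-0.0],[0.0,0.0,-0.0],0.062]]
end [ 0.4757 -0.1237  0.0488] max 0.02 0.1
```

View pics/s8.png

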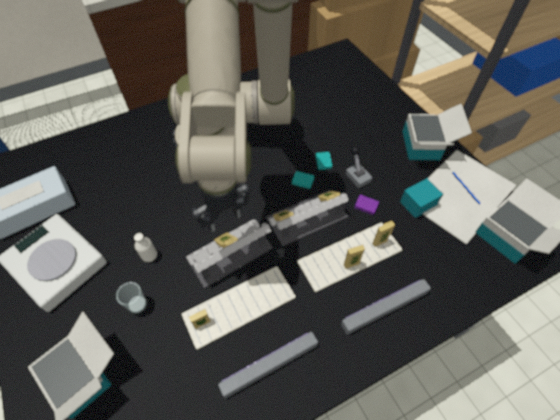

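Slab 1 stands at (353,256) beside the cured one. The next long slab is still in place at (225,239). Descend and grip.

Emit:
carry_out(plan=[[[0,0.02,0],[0,0,0],0.062],[[0,0.02,0],[0,0,0],0.062],[[0.001,0.02,0],[0,0,0],0.062],[[0,0.01,0],[0,0,0],0.062],[[0,0.01,0],[0,0,0],0.062],[[0,0.01,0],[0,0,0],0.062],[[0,0.008,0],[0,0,0],0.062],[[0,0,0],[0,0,0],0.062]])

```text
time_s: 14.5
position: [0.4756, -0.1245, 0.0495]
tool_rot: [[0.104, -0.086, 0.991], [-0.995, -0.01, 0.103], [0.001, -0.996, -0.086]]
ft_force: [0.1, -0.3, 0.1]
grip_width: 0.062
```

Emit:
carry_out(plan=[[[0,0,0],[0,0,0],0.04],[[0,0,0],[0,0,0],0.03],[[0,0,0],[0,0,0],0.03],[[0,0,0],[0,0,0],0.03]])

```text
time_s: 15.0
position: [0.4761, -0.1247, 0.0506]
tool_rot: [[0.104, -0.084, 0.991], [-0.995, -0.011, 0.103], [0.002, -0.996, -0.085]]
ft_force: [-0.5, 0.6, 6.2]
grip_width: 0.0419
```

Emit:
carry_out(plan=[[[0,-0.004,-0.005],[0,0,0],0.03],[[0,-0.004,-0.005],[0,0,0],0.03],[[0,-0.004,-0.005],[0,0,0],0.03],[[0,-0.004,-0.004],[0,0,0],0.03],[[0,-0.02,-0.002],[0,0,0],0.03],[[0,-0.025,-0.002],[0,0,0],0.03],[[0,-0.025,-0.002],[0,0,0],0.03]])

```text
time_s: 15.88
position: [0.458, -0.1262, 0.1386]
tool_rot: [[0.104, -0.085, 0.991], [-0.995, -0.01, 0.103], [0.001, -0.996, -0.086]]
ft_force: [1.2, -0.0, -0.3]
grip_width: 0.042
```

Run:
```python
from st import *
st(); zoom("scene","s9.png",245,215,80)
pg=np.array([.4766,-.1230,.0514])
```

```text
t 15.88 p [ 0.458  -0.1262  0.1386] R [[0.104, -0.085, 0.991], [-0.995, -0.01, 0.103], [0.001, -0.996, -0.086]] q [-28.   20.4  89.1  -2.9  74.6  56.9] F [ 1.2 -0.  -0.3] w 0.042
```

View pics/s9.png

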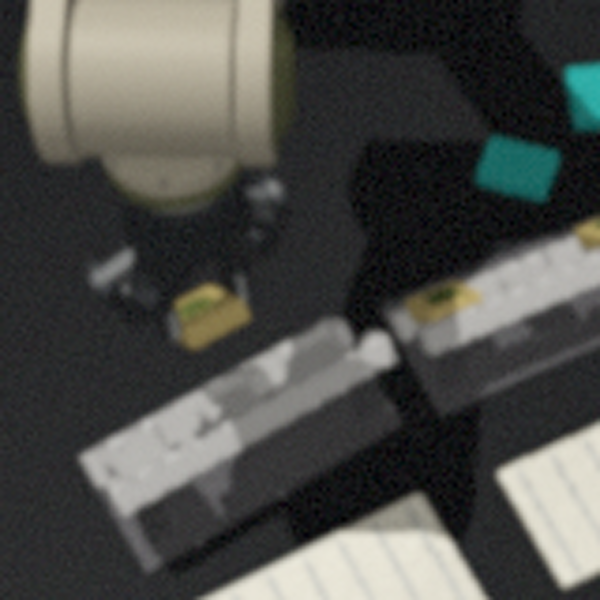

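Run:
```python
from st import *
pg=np.array([.4761,-.1247,.0506]); r=rel(ML,0,True,pg,toolR(6,-5)); print(r)
tp,Rt=place((0,-12),.668,.072,True,r); print(tp)
plan([([.47,-.08,.22],toolR(1,5),4,.03),([.56,.03,.23],toolR(-9,30),5,.03),(tp+[0,0,.03],Rt,6,.03)])
```

```text
[ 0.         -0.00994334 -0.00567378]
[0.67850317 0.06976748 0.04903   ]
[[[-0.011,-0.02,0.002],[2.4,1.2,0.1],0.03],[[-0.011,-0.02,0.003],[2.4,1.3,0.0],0.03],[[-0.012,-0.019,0.003],[2.4,1.2,0.1],0.03],[[-0.012,-0.02,0.005],[2.5,1.3,0.0],0.03],[[-0.022,-0.0,0.018],[5.0,1.9,-0.6],0.03],[[-0.022,0.001,0.018],[5.0,1.9,-0.6],0.03],[[-0.023,0.002,0.017],[5.0,1.9,-0.6],0.03],[[-0.023,0.003,0.016],[4.9,1.9,-0.6],0.03]]
[[[-0.024,0.005,0.014],[5.0,2.0,-0.6],0.03],[[-0.01,0.031,0.003],[1.7,0.4,-0.3],0.03],[[-0.01,0.031,0.003],[1.7,0.4,-0.3],0.03],[[-0.01,0.031,0.001],[1.6,0.4,-0.3],0.03],[[-0.01,0.031,0.001],[1.7,0.4,-0.3],0.03],[[-0.01,0.031,-0.001],[1.6,0.4,-0.3],0.03],[[-0.01,0.031,-0.001],[1.7,0.4,-0.3],0.03]]
end [0.6785 0.0694 0.0791] max 0.031 5.0
```

Emit:
carry_out(plan=[[[-0.011,-0.02,0.002],[2.4,1.2,0.1],0.03],[[-0.011,-0.02,0.003],[2.4,1.3,0],0.03],[[-0.012,-0.019,0.003],[2.4,1.2,0.1],0.03],[[-0.012,-0.02,0.005],[2.5,1.3,0],0.03],[[-0.022,0,0.018],[5.0,1.9,-0.6],0.03],[[-0.022,0.001,0.018],[5.0,1.9,-0.6],0.03],[[-0.023,0.002,0.017],[5.0,1.9,-0.6],0.03],[[-0.023,0.003,0.016],[4.9,1.9,-0.6],0.03]])

```text
time_s: 16.92
position: [0.5422, 0.0092, 0.2251]
tool_rot: [[-0.123, 0.418, 0.9], [-0.992, -0.055, -0.11], [0.003, -0.907, 0.422]]
ft_force: [0.5, 0.2, -1.4]
grip_width: 0.0417
```

Emit:
carry_out(plan=[[[-0.024,0.005,0.014],[5.0,2.0,-0.6],0.03],[[-0.01,0.031,0.003],[1.7,0.4,-0.3],0.03],[[-0.01,0.031,0.003],[1.7,0.4,-0.3],0.03],[[-0.01,0.031,0.001],[1.6,0.4,-0.3],0.03],[[-0.01,0.031,0.001],[1.7,0.4,-0.3],0.03],[[-0.01,0.031,-0.001],[1.6,0.4,-0.3],0.03],[[-0.01,0.031,-0.001],[1.7,0.4,-0.3],0.03],[[0,0,0],[0,0,0],0.03]])

```text
time_s: 17.92
position: [0.6767, 0.0707, 0.0725]
tool_rot: [[-0.207, 0.622, 0.755], [-0.978, -0.132, -0.16], [0.0, -0.771, 0.636]]
ft_force: [0.1, 0.1, -0.1]
grip_width: 0.0416
```

Run:
```python
from st import *
st(); zoom("scene","s10.png",325,255,70)
s=env.observe();print("pred",s["position"]+s["tool_rot"]@[0,-.0099,-.0057])
plan([(s["position"]+[0,0,-.025],toolR(-12,40),4,.03)])
```

```text
t 17.93 p [0.6767 0.0707 0.0725] R [[-0.207, 0.622, 0.755], [-0.978, -0.132, -0.16], [0.0, -0.771, 0.636]] q [ -1.1  32.   95.7 -27.7  15.  125.3] F [ 0.1  0.1 -0.1] w 0.0416
pred [0.66634485 0.07259966 0.07815984]
[[[0.0,0.005,-0.004],[0.1,0.0,-0.0],0.03],[[0.0,0.005,-0.004],[0.1,0.0,-0.0],0.03],[[0.0,0.005,-0.004],[0.1,0.0,-0.0],0.03],[[0.0,0.004,-0.004],[0.1,0.0,-0.0],0.03]]
end [0.6767 0.0704 0.0493] max 0.005 0.1
```

View pics/s10.png

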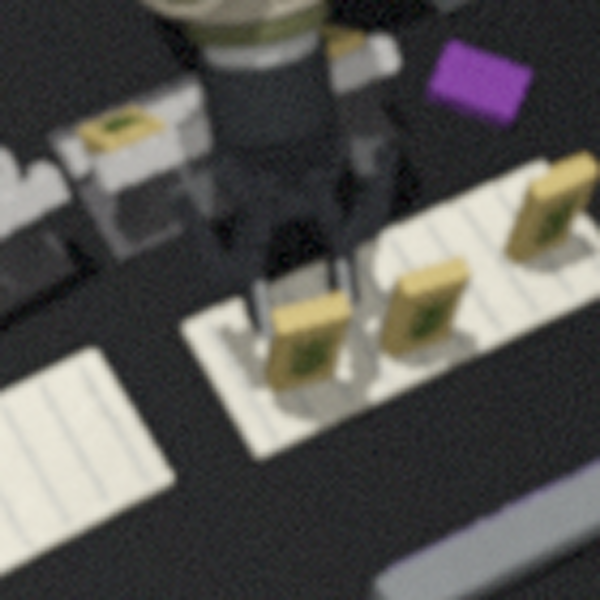

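Run:
```python
from st import *
r=np.array([0,-.0099,-.0057])
s=env.observe()
tp,Rt=place((0,-16),.668,.070,True,r); print(tp)
plan([(tp+[0,0,.023],Rt,3,.03),(tp+[0,0,.004],Rt,4,.03)])
```

```text
[0.67831439 0.0670424  0.04908005]
[[[0.001,0.001,0.0],[0.1,1.0,-0.9],0.03],[[0.001,0.001,0.0],[0.1,1.0,-0.8],0.03],[[0.001,0.001,0.0],[0.2,1.1,-0.9],0.03],[[-0.0,0.004,-0.003],[-0.0,-0.0,0.0],0.03],[[-0.0,0.004,-0.003],[-0.0,-0.0,0.0],0.03],[[-0.0,0.003,-0.003],[-0.0,-0.0,0.0],0.03],[[-0.0,0.004,-0.003],[-0.0,-0.0,0.0],0.03]]
end [0.6784 0.0669 0.0527] max 0.004 1.1
```

Emit:
carry_out(plan=[[[0.001,0.001,0],[0.1,1.0,-0.9],0.03],[[0.001,0.001,0],[0.1,1.0,-0.8],0.03],[[0.001,0.001,0],[0.2,1.1,-0.9],0.03],[[0,0.004,-0.003],[0,0,0],0.03],[[0,0.004,-0.003],[0,0,0],0.03],[[0,0.003,-0.003],[0,0,0],0.03],[[0,0.002,-0.002],[0,0,0],0.03],[[0,0,0],[0,0,0],0.03]])

```text
time_s: 18.98
position: [0.6783, 0.0668, 0.0551]
tool_rot: [[-0.276, 0.619, 0.735], [-0.961, -0.178, -0.211], [-0.0, -0.765, 0.644]]
ft_force: [0.1, 0.0, -0.9]
grip_width: 0.0419
```

Run:
```python
from st import *
st(); zoom("scene","s11.png",325,255,70)
s=env.observe();print("pred",s["position"]+s["tool_rot"]@[0,-.0099,-.0057])
```

```text
t 18.98 p [0.6783 0.0668 0.0551] R [[-0.276, 0.619, 0.735], [-0.961, -0.178, -0.211], [-0.0, -0.765, 0.644]] q [-1.000e-01  3.410e+01  9.590e+01 -4.330e+01  1.500e+01  1.446e+02] F [ 0.1  0.  -0.9] w 0.0419
pred [0.66810562 0.06973803 0.05925885]
```

View pics/s11.png

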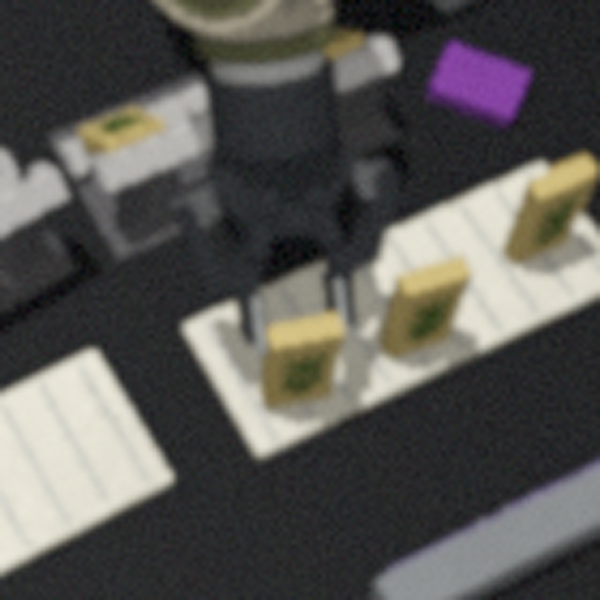

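Emit:
carry_out(plan=[[[0,0.0015,-0.0013],[0,0,0],0.03],[[0,0.0015,-0.0013],[0,0,0],0.03],[[0,0.0008,-0.0006],[0,0,0],0.03],[[0,0,0],[0,0,0],0.03]])

```text
time_s: 19.52
position: [0.6786, 0.0668, 0.0508]
tool_rot: [[-0.276, 0.62, 0.734], [-0.961, -0.178, -0.211], [-0.0, -0.764, 0.645]]
ft_force: [-1.6, -0.2, 2.4]
grip_width: 0.0416
```

Emit:
carry_out(plan=[[[0,0.0008,-0.0006],[0,0,0],0.03],[[0,0.0008,-0.0006],[0,0,0],0.03],[[0,0,0],[0,0,0],0.03]])

```text
time_s: 19.9
position: [0.6798, 0.0667, 0.0507]
tool_rot: [[-0.276, 0.623, 0.732], [-0.961, -0.178, -0.211], [-0.001, -0.762, 0.648]]
ft_force: [-2.4, -0.2, 11.5]
grip_width: 0.0418
```

Emit:
carry_out(plan=[[[0,-0.0008,0.0006],[0,0,0],0.03],[[0,0,0],[0,0,0],0.046],[[0,0,0],[0,0,0],0.05],[[0,0,0],[0,0,0],0.058],[[0,0,0],[0,0,0],0.058]])

```text
time_s: 20.52
position: [0.6784, 0.0668, 0.0493]
tool_rot: [[-0.276, 0.619, 0.735], [-0.961, -0.178, -0.212], [-0.0, -0.765, 0.644]]
ft_force: [0.4, -0.3, -1.0]
grip_width: 0.0579
```

Run:
```python
from st import *
st(); zoom("scene","s12.png",325,255,70)
s=env.observe();p=s["position"];T=s["tool_rot"]
c,g,Tg,n=grasp(MS,-.076,False);print(g)
a=p-T[:,1]*.06
plan([(a,T,4,.062),(a+[-.02,-.0,.09],toolR(-8,30),4,.062),(g-Tg[:,1]*.1,Tg,8,.062)])
```

```text
t 20.52 p [0.6784 0.0668 0.0493] R [[-0.276, 0.619, 0.735], [-0.961, -0.178, -0.212], [-0.0, -0.765, 0.644]] q [-1.000e-01  3.460e+01  9.610e+01 -4.550e+01  1.440e+01  1.469e+02] F [ 0.4 -0.3 -1. ] w 0.0579
[0.47024081 0.05486451 0.03660403]
[[[-0.0,-0.015,0.0],[0.0,0.0,0.0],0.062],[[-0.0,-0.015,0.0],[0.0,0.0,0.0],0.062],[[-0.0,-0.015,0.0],[0.0,0.0,0.0],0.062],[[-0.0,-0.015,-0.0],[0.0,0.0,0.0],0.062],[[0.001,-0.02,0.011],[-2.5,-1.6,1.2],0.062],[[0.001,-0.021,0.01],[-2.5,-1.7,1.1],0.062],[[0.001,-0.021,0.009],[-2.6,-1.6,1.2],0.062],[[0.002,-0.022,0.008],[-2.5,-1.7,1.1],0.062]]
[[[0.005,-0.003,-0.018],[-4.4,-0.9,0.2],0.062],[[0.005,-0.002,-0.018],[-4.4,-0.9,0.2],0.062],[[0.005,-0.001,-0.019],[-4.4,-0.9,0.2],0.062],[[0.004,0.001,-0.019],[-4.4,-0.8,0.2],0.062],[[0.004,0.002,-0.018],[-4.3,-0.9,0.2],0.062],[[0.004,0.004,-0.018],[-4.4,-0.8,0.2],0.062],[[0.004,0.005,-0.018],[-4.3,-0.9,0.2],0.062],[[0.003,0.007,-0.018],[-4.4,-0.8,0.2],0.062]]
end [0.4788 0.0548 0.1357] max 0.022 4.4
```

View pics/s12.png

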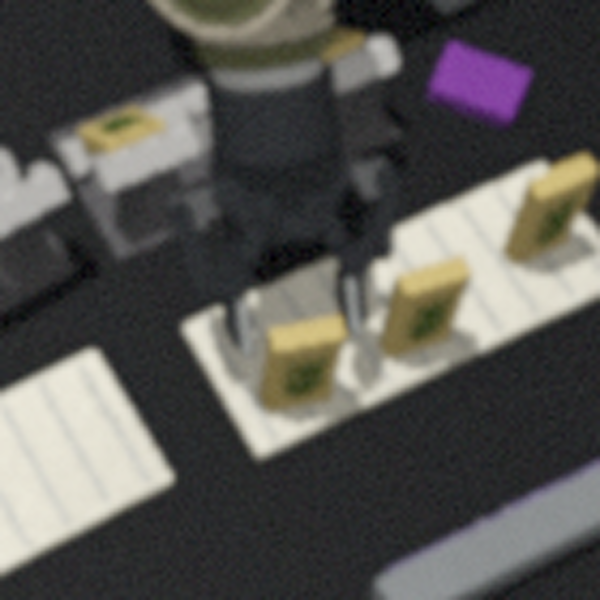

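Emit:
carry_out(plan=[[[0,-0.015,0],[0,0,0],0.062],[[0,-0.015,0],[0,0,0],0.062],[[0,-0.015,0],[0,0,0],0.062],[[0,-0.015,0],[0,0,0],0.062],[[0.001,-0.02,0.011],[-2.5,-1.6,1.2],0.062],[[0.001,-0.021,0.01],[-2.5,-1.7,1.1],0.062],[[0.001,-0.021,0.009],[-2.6,-1.6,1.2],0.062],[[0.002,-0.022,0.008],[-2.5,-1.7,1.1],0.062]])

```text
time_s: 21.58
position: [0.621, 0.0771, 0.1847]
tool_rot: [[-0.143, 0.498, 0.855], [-0.99, -0.073, -0.122], [0.001, -0.864, 0.504]]
ft_force: [0.1, -0.3, -1.8]
grip_width: 0.0619
```

Emit:
carry_out(plan=[[[0.005,-0.003,-0.018],[-4.4,-0.9,0.2],0.062],[[0.005,-0.002,-0.018],[-4.4,-0.9,0.2],0.062],[[0.005,-0.001,-0.019],[-4.4,-0.9,0.2],0.062],[[0.004,0.001,-0.019],[-4.4,-0.8,0.2],0.062],[[0.004,0.002,-0.018],[-4.3,-0.9,0.2],0.062],[[0.004,0.004,-0.018],[-4.4,-0.8,0.2],0.062],[[0.004,0.005,-0.018],[-4.3,-0.9,0.2],0.062],[[0.003,0.007,-0.018],[-4.4,-0.8,0.2],0.062]])

```text
time_s: 22.58
position: [0.4782, 0.0553, 0.1333]
tool_rot: [[-0.023, -0.084, 0.996], [-1.0, 0.001, -0.023], [0.001, -0.996, -0.084]]
ft_force: [-0.3, -0.0, -0.4]
grip_width: 0.0621
```

Run:
```python
from st import *
d=grab("scene"); save(d,"s13.png")
for n in("scene","top"):
    print([(np.round(b[0],1).tolist(),int(b[1])) for b in blobs(ymask(grab(n))) if 100<b[0][1]<330 and 190<b[0][0]<420])
st()
standfit(.09,[.67,.07],-16,dict(scene=(322,270),top=(280,130)),z=.053)
c,g,Tg,n=grasp(MS,-.076,False)
plan([(g-Tg[:,1]*.03,Tg,3,.062),(g-Tg[:,1]*.001,Tg,4,.062)])
```

```text
[([263.4, 139.2], 218), ([328.9, 195.2], 147), ([282.4, 215.0], 135), ([384.1, 232.2], 311), ([353.5, 256.2], 283), ([325.0, 269.5], 290), ([199.7, 318.8], 217)]
[([246.5, 129.2], 226), ([279.2, 130.6], 217), ([205.5, 136.9], 203), ([406.6, 148.5], 156), ([311.0, 181.9], 139), ([225.6, 205.0], 320), ([284.0, 210.3], 216), ([245.9, 318.3], 330)]
t 22.73 p [0.479  0.0552 0.133 ] R [[-0.024, -0.082, 0.996], [-1.0, 0.0, -0.024], [0.002, -0.997, -0.082]] q [-7.2 21.4 88.4 -0.6 74.8 84.4] F [-0.   1.1 -0.2] w 0.0619
fit [0.6711 0.0717] [0.7 0.1 0.6 0.5] {'scene': ([325.0, 269.6], 289), 'top': ([279.2, 130.6], 219)}
[[[0.0,0.022,-0.0],[-0.1,-0.1,0.0],0.062],[[0.0,0.023,-0.001],[-0.1,-0.1,0.0],0.062],[[0.0,0.022,-0.0],[-0.2,-0.2,0.1],0.062],[[0.0,0.007,-0.0],[0.0,0.0,-0.0],0.062],[[0.0,0.007,-0.0],[0.0,0.0,-0.0],0.062],[[0.0,0.008,-0.0],[0.0,0.0,-0.0],0.062],[[0.0,0.007,-0.0],[0.0,0.0,-0.0],0.062]]
end [0.4704 0.0553 0.0377] max 0.023 0.2
```

View pics/s13.png

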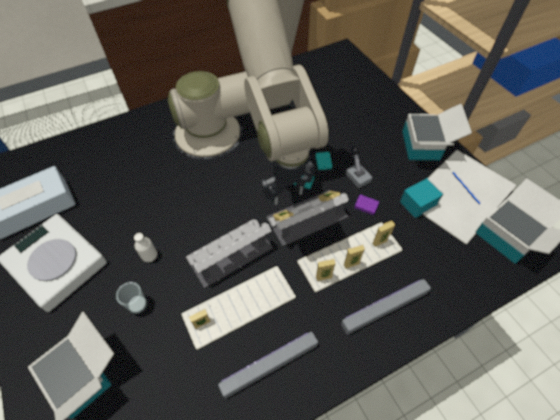

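Both long slabs stand, at (325,270) and (353,256). The gripper is above the right-hand short slab at (282,215).

Emit:
carry_out(plan=[[[0,0.022,0],[-0.1,-0.1,0],0.062],[[0,0.023,-0.001],[-0.1,-0.1,0],0.062],[[0,0.022,0],[-0.2,-0.2,0.1],0.062],[[0,0.007,0],[0,0,0],0.062],[[0,0.007,0],[0,0,0],0.062],[[0,0.007,0],[0,0,0],0.062],[[0,0.006,0],[0,0,0],0.062],[[0,0,0],[0,0,0],0.062]])

```text
time_s: 23.82
position: [0.4699, 0.0551, 0.039]
tool_rot: [[-0.017, -0.09, 0.996], [-1.0, 0.002, -0.017], [-0.0, -0.996, -0.09]]
ft_force: [-0.4, 0.5, -0.8]
grip_width: 0.0619
```

Emit:
carry_out(plan=[[[0,0,0],[0,0,0],0.04],[[0,0,0],[0,0,0],0.03],[[0,0,0],[0,0,0],0.03],[[0,0,0],[0,0,0],0.03]])

```text
time_s: 24.32
position: [0.4703, 0.055, 0.0399]
tool_rot: [[-0.017, -0.089, 0.996], [-1.0, 0.002, -0.017], [0.0, -0.996, -0.089]]
ft_force: [-1.6, 0.2, 6.0]
grip_width: 0.0412
```

Emit:
carry_out(plan=[[[0,-0.004,-0.005],[0,0,0],0.03],[[0,-0.004,-0.005],[0,0,0],0.03],[[0,-0.004,-0.005],[0,0,0],0.03],[[0,-0.004,-0.004],[0,0,0],0.03],[[0,-0.02,-0.002],[0,0,0],0.03],[[0,-0.025,-0.002],[0,0,0],0.03],[[0,-0.025,-0.002],[0,0,0],0.03]])

```text
time_s: 25.2
position: [0.4525, 0.0554, 0.128]
tool_rot: [[-0.017, -0.09, 0.996], [-1.0, 0.002, -0.017], [-0.0, -0.996, -0.09]]
ft_force: [-0.2, 0.5, -1.3]
grip_width: 0.0415
```

Run:
```python
from st import *
st(); zoom("scene","s14.png",285,205,80)
```

```text
t 25.2 p [0.4525 0.0554 0.128 ] R [[-0.017, -0.09, 0.996], [-1.0, 0.002, -0.017], [-0.0, -0.996, -0.09]] q [-7.6 19.6 92.5 -0.6 73.1 83.6] F [-0.2  0.5 -1.3] w 0.0415
```

View pics/s14.png

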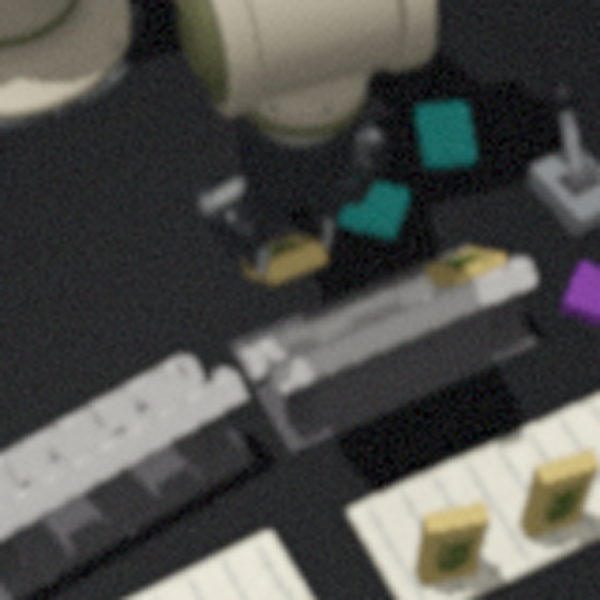

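Run:
```python
from st import *
pg=np.array([.4703,.0550,.0399]); r=rel(MS,-.076,False,pg,toolR(-1,-5)); print(r)
tp,Rt=place((0,5),.655,-.165,False,r); print(tp)
plan([([.47,.0,.2],toolR(1,5),4,.03),([.55,-.13,.21],toolR(5,30),5,.03),(tp+[0,0,.03],Rt,6,.03)])
```

```text
[ 0.         -0.0108814  -0.00298328]
[ 0.66424444 -0.16419122  0.03158198]
[[[0.014,-0.018,0.003],[2.5,-0.5,0.0],0.03],[[0.014,-0.017,0.003],[2.5,-0.5,0.0],0.03],[[0.014,-0.017,0.004],[2.4,-0.5,0.0],0.03],[[0.013,-0.017,0.005],[2.5,-0.5,0.0],0.03],[[0.026,-0.001,0.016],[5.0,-0.8,0.2],0.03],[[0.027,0.001,0.015],[5.0,-0.8,0.3],0.03],[[0.027,0.002,0.015],[5.0,-0.7,0.2],0.03],[[0.027,0.003,0.014],[5.0,-0.8,0.3],0.03]]
[[[0.027,0.003,0.014],[5.0,-0.7,0.2],0.03],[[0.007,0.031,0.004],[1.7,-0.0,0.0],0.03],[[0.007,0.031,0.003],[1.7,-0.0,0.0],0.03],[[0.007,0.031,0.002],[1.6,-0.0,0.0],0.03],[[0.008,0.031,0.001],[1.7,-0.0,0.0],0.03],[[0.007,0.031,-0.001],[1.6,-0.0,0.0],0.03],[[0.008,0.03,-0.001],[1.7,-0.0,0.0],0.03]]
end [ 0.6644 -0.1646  0.0616] max 0.031 5.0
```

Emit:
carry_out(plan=[[[0.014,-0.018,0.003],[2.5,-0.5,0],0.03],[[0.014,-0.017,0.003],[2.5,-0.5,0],0.03],[[0.014,-0.017,0.004],[2.4,-0.5,0],0.03],[[0.013,-0.017,0.005],[2.5,-0.5,0],0.03],[[0.026,-0.001,0.016],[5.0,-0.8,0.2],0.03],[[0.027,0.001,0.015],[5.0,-0.8,0.3],0.03],[[0.027,0.002,0.015],[5.0,-0.7,0.2],0.03],[[0.027,0.003,0.014],[5.0,-0.8,0.3],0.03]])

```text
time_s: 26.25
position: [0.5336, -0.1052, 0.203]
tool_rot: [[0.074, 0.42, 0.905], [-0.997, 0.034, 0.066], [-0.003, -0.907, 0.421]]
ft_force: [1.2, 0.8, -0.4]
grip_width: 0.0416
```

Emit:
carry_out(plan=[[[0.027,0.003,0.014],[5.0,-0.7,0.2],0.03],[[0.007,0.031,0.007],[1.7,0,0],0.03],[[0.007,0.031,0.006],[1.7,0,0],0.03],[[0.007,0.031,0.005],[1.6,0,0],0.03],[[0.008,0.029,0.004],[1.7,0,0],0.03],[[0.007,0.029,0.002],[1.6,0,0],0.03],[[0.008,0.028,0.002],[1.7,0,0],0.03],[[0,0,0],[0,0,0],0.03]])

```text
time_s: 27.25
position: [0.6736, -0.1632, 0.0693]
tool_rot: [[0.087, 0.634, 0.768], [-0.996, 0.058, 0.065], [-0.003, -0.771, 0.637]]
ft_force: [-0.3, -0.6, -0.4]
grip_width: 0.041
```

Run:
```python
from st import *
st(); zoom("scene","s15.png",235,285,80)
r=np.array([0,-.0109,-.003])
s=env.observe();print("pred",s["position"]+s["tool_rot"]@r)
tp,Rt=place((0,5),.668,-.165,False,r)
plan([(tp+[0,0,.004],Rt,5,.03)])
```

```text
t 27.25 p [ 0.6736 -0.1632  0.0693] R [[0.087, 0.634, 0.768], [-0.996, 0.058, 0.065], [-0.003, -0.771, 0.637]] q [-32.8  33.2  93.7  51.2  30.2  12.2] F [-0.3 -0.6 -0.4] w 0.041
pred [ 0.66439358 -0.16400437  0.07727893]
[[[0.0,0.006,-0.004],[0.1,-0.0,-0.0],0.03],[[0.0,0.006,-0.004],[0.1,-0.0,-0.0],0.03],[[0.0,0.006,-0.004],[0.1,-0.0,-0.0],0.03],[[0.001,0.006,-0.004],[0.0,-0.0,-0.0],0.03],[[0.0,0.005,-0.004],[0.1,-0.1,-0.1],0.03]]
end [ 0.6769 -0.1638  0.0357] max 0.006 0.1
```

View pics/s15.png

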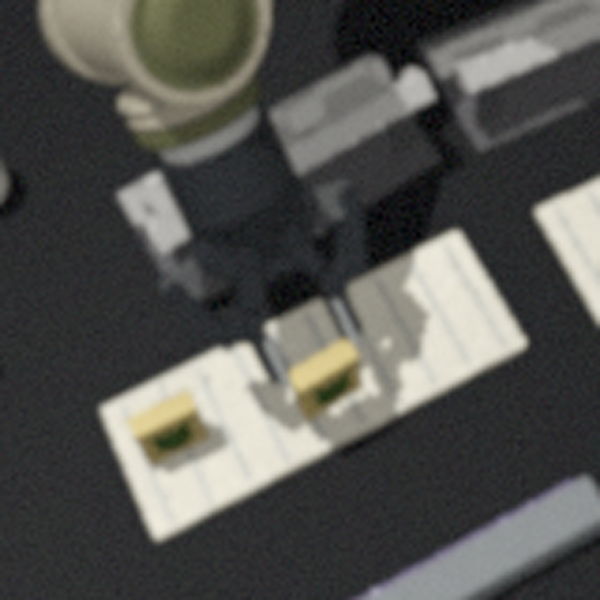

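Emit:
carry_out(plan=[[[0,0.006,-0.004],[0.1,0,0],0.03],[[0,0.006,-0.004],[0.1,0,0],0.03],[[0,0.006,-0.004],[0.1,0,0],0.03],[[0,0.003,-0.002],[0,0,0],0.03],[[0,0,0],[0,0,0],0.03]])

```text
time_s: 27.92
position: [0.6769, -0.1632, 0.0463]
tool_rot: [[0.087, 0.641, 0.763], [-0.996, 0.057, 0.066], [-0.001, -0.766, 0.643]]
ft_force: [1.0, -0.2, -0.4]
grip_width: 0.0413
```

Run:
```python
from st import *
st(); zoom("scene","s16.png",235,265,80)
r=np.array([0,-.0109,-.003])
s=env.observe();print("pred",s["position"]+s["tool_rot"]@r)
```

```text
t 27.93 p [ 0.6769 -0.1632  0.0463] R [[0.087, 0.641, 0.763], [-0.996, 0.057, 0.066], [-0.001, -0.766, 0.643]] q [-32.7  35.6  94.6  56.8  28.1   6. ] F [ 1.  -0.2 -0.4] w 0.0413
pred [ 0.66767289 -0.16404248  0.05295178]
```

View pics/s16.png

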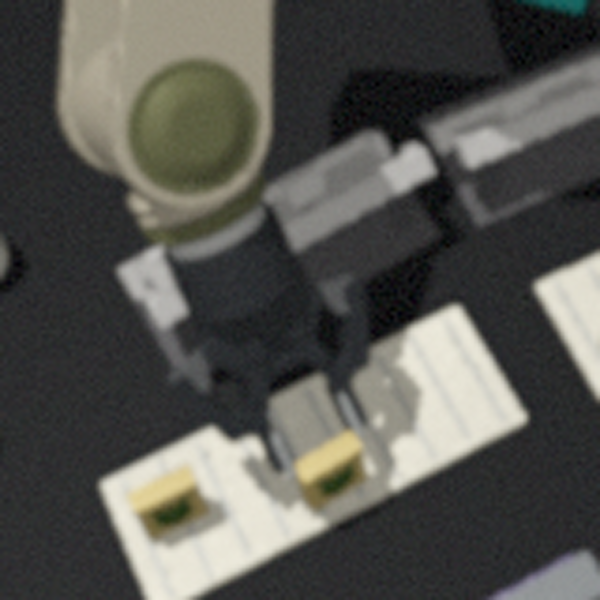

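Emit:
carry_out(plan=[[[0,0.004,-0.0033],[0,0,0],0.03],[[0,0.004,-0.0033],[0,0,0],0.03],[[0,0.0015,-0.0013],[0,0,0],0.03],[[0,0,0],[0,0,0],0.03]])

```text
time_s: 28.48
position: [0.6771, -0.1631, 0.0344]
tool_rot: [[0.087, 0.641, 0.762], [-0.996, 0.057, 0.066], [-0.001, -0.765, 0.644]]
ft_force: [-1.5, 1.2, 2.0]
grip_width: 0.0412
```

Emit:
carry_out(plan=[[[0,0.0008,-0.0006],[0,0,0],0.03],[[0,0.0008,-0.0006],[0,0,0],0.03],[[0,0,0],[0,0,0],0.03]])

```text
time_s: 28.85
position: [0.6781, -0.163, 0.0344]
tool_rot: [[0.087, 0.644, 0.76], [-0.996, 0.056, 0.067], [-0.0, -0.763, 0.646]]
ft_force: [-3.5, 2.7, 13.4]
grip_width: 0.041
```

Run:
```python
from st import *
zoom("scene","s17.png",235,275,50)
```

```text
(no output)
```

View pics/s17.png

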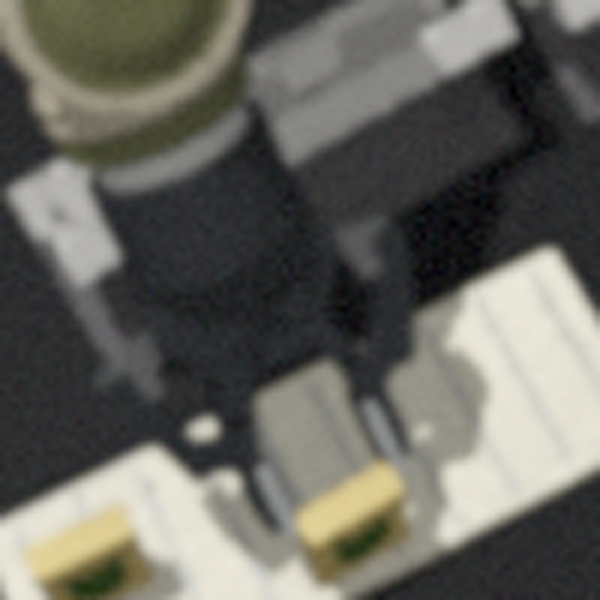

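Emit:
carry_out(plan=[[[0,-0.0008,0.0006],[0,0,0],0.03],[[0,0,0],[0,0,0],0.044],[[0,0,0],[0,0,0],0.048],[[0,0,0],[0,0,0],0.056],[[0,0,0],[0,0,0],0.058]])

```text
time_s: 29.52
position: [0.677, -0.1633, 0.033]
tool_rot: [[0.087, 0.641, 0.763], [-0.996, 0.056, 0.066], [-0.001, -0.766, 0.643]]
ft_force: [0.0, 0.8, -0.0]
grip_width: 0.0578
```

Run:
```python
from st import *
st(); zoom("scene","s18.png",235,275,60)
s=env.observe();p=s["position"];T=s["tool_rot"]
c,g,Tg,n=grasp(MS,.076,False);print(g)
a=p-T[:,1]*.06
plan([(a,T,4,.062),(a+[-.02,-.0,.09],toolR(5,30),4,.062),([.48,.08,.2],toolR(0,5),8,.062),(g-Tg[:,1]*.1,Tg,4,.062)])
```

```text
t 29.52 p [ 0.677  -0.1633  0.033 ] R [[0.087, 0.641, 0.763], [-0.996, 0.056, 0.066], [-0.001, -0.766, 0.643]] q [-32.7  36.9  95.1  59.7  27.1   2.7] F [ 0.   0.8 -0. ] w 0.0578
[0.47289358 0.20684136 0.03660403]
[[[-0.0,-0.015,0.0],[0.0,0.0,0.0],0.062],[[0.0,-0.015,0.0],[0.0,0.0,0.0],0.062],[[0.0,-0.015,0.0],[0.0,0.0,0.0],0.062],[[0.0,-0.015,0.0],[0.0,0.0,0.0],0.062],[[-0.0,-0.02,0.011],[-2.5,-0.0,-0.0],0.062],[[-0.001,-0.021,0.01],[-2.5,-0.0,-0.0],0.062],[[-0.0,-0.021,0.009],[-2.5,-0.0,-0.0],0.062],[[-0.001,-0.022,0.007],[-2.5,-0.1,-0.0],0.062]]
[[[-0.032,-0.011,-0.011],[-3.1,0.6,-0.2],0.062],[[-0.032,-0.01,-0.011],[-3.1,0.6,-0.2],0.062],[[-0.032,-0.01,-0.012],[-3.1,0.6,-0.2],0.062],[[-0.032,-0.009,-0.013],[-3.1,0.6,-0.2],0.062],[[-0.032,-0.008,-0.014],[-3.2,0.6,-0.2],0.062],[[-0.031,-0.008,-0.015],[-3.1,0.6,-0.2],0.062],[[-0.031,-0.007,-0.016],[-3.2,0.6,-0.2],0.062],[[-0.031,-0.006,-0.016],[-3.1,0.6,-0.1],0.062]]
[[[-0.032,0.016,-0.001],[-2.5,0.3,-0.0],0.062],[[-0.032,0.016,-0.001],[-2.5,0.2,-0.0],0.062],[[-0.031,0.016,0.0],[-2.5,0.3,-0.0],0.062],[[-0.032,0.016,0.001],[-2.5,0.2,-0.0],0.062]]
end [0.4815 0.207  0.1363] max 0.032 3.2
```

View pics/s18.png

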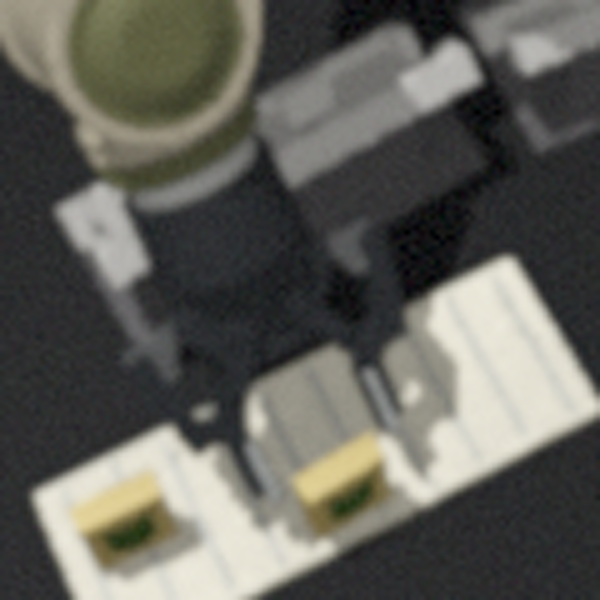

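Emit:
carry_out(plan=[[[0,-0.015,0],[0,0,0],0.062],[[0,-0.015,0],[0,0,0],0.062],[[0,-0.015,0],[0,0,0],0.062],[[0,-0.015,0],[0,0,0],0.062],[[0,-0.02,0.011],[-2.5,0,0],0.062],[[-0.001,-0.021,0.01],[-2.5,0,0],0.062],[[0,-0.021,0.009],[-2.5,0,0],0.062],[[-0.001,-0.022,0.007],[-2.5,-0.1,0],0.062]])

```text
time_s: 30.58
position: [0.6176, -0.1666, 0.1703]
tool_rot: [[0.087, 0.498, 0.863], [-0.996, 0.043, 0.076], [0.001, -0.866, 0.499]]
ft_force: [0.4, 0.7, -0.4]
grip_width: 0.0623
```

Emit:
carry_out(plan=[[[-0.032,-0.011,-0.011],[-3.1,0.6,-0.2],0.062],[[-0.032,-0.01,-0.011],[-3.1,0.6,-0.2],0.062],[[-0.032,-0.01,-0.012],[-3.1,0.6,-0.2],0.062],[[-0.032,-0.009,-0.013],[-3.1,0.6,-0.2],0.062],[[-0.032,-0.008,-0.014],[-3.2,0.6,-0.2],0.062],[[-0.031,-0.008,-0.015],[-3.1,0.6,-0.2],0.062],[[-0.031,-0.007,-0.016],[-3.2,0.6,-0.2],0.062],[[-0.031,-0.006,-0.016],[-3.1,0.6,-0.1],0.062]])

```text
time_s: 31.58
position: [0.479, 0.0805, 0.2011]
tool_rot: [[-0.001, 0.087, 0.996], [-1.0, -0.001, -0.0], [0.001, -0.996, 0.087]]
ft_force: [0.3, 1.1, 0.2]
grip_width: 0.0623
```

Emit:
carry_out(plan=[[[-0.032,0.016,-0.001],[-2.5,0.3,0],0.062],[[-0.032,0.016,-0.001],[-2.5,0.2,0],0.062],[[-0.031,0.016,0],[-2.5,0.3,0],0.062],[[-0.032,0.016,0.001],[-2.5,0.2,0],0.062]])

```text
time_s: 32.08
position: [0.4811, 0.2075, 0.1366]
tool_rot: [[-0.018, -0.087, 0.996], [-1.0, 0.001, -0.017], [0.0, -0.996, -0.087]]
ft_force: [1.4, 0.2, 0.3]
grip_width: 0.0622
```

Run:
```python
from st import *
d=grab("scene"); save(d,"s19.png")
for n in("scene","top"):
    print([(np.round(b[0],1).tolist(),int(b[1])) for b in blobs(ymask(grab(n))) if 100<b[0][1]<330 and 190<b[0][0]<420])
st()
standfit(.06,[.67,-.165],5,dict(scene=(234,305),top=(368,142)),z=.038)
c,g,Tg,n=grasp(MS,.076,False);print(g)
plan([(g-Tg[:,1]*.03,Tg,3,.062),(g-Tg[:,1]*.001,Tg,4,.062)])
```

```text
[([335.3, 120.3], 470), ([328.5, 195.3], 144), ([383.7, 232.1], 326), ([353.5, 256.3], 282), ([325.0, 269.5], 289), ([243.5, 312.0], 204), ([199.7, 318.8], 215)]
[([246.5, 129.2], 227), ([279.1, 130.6], 216), ([367.4, 134.4], 190), ([205.4, 136.9], 204), ([406.5, 148.7], 164), ([227.2, 170.0], 211), ([191.2, 317.5], 322)]
t 32.23 p [0.4809 0.2073 0.136 ] R [[-0.015, -0.088, 0.996], [-1.0, 0.001, -0.015], [0.0, -0.996, -0.088]] q [  9.9  25.1  81.7   0.9  78.2 100.5] F [-0.2 -1.1  0.8] w 0.0615
fit [ 0.6699 -0.1643] [0.4 0.3 0.2 0.4] {'scene': ([243.5, 312.0], 203), 'top': ([367.4, 134.4], 188)}
[0.47289358 0.20684136 0.03660403]
[[[-0.0,0.024,0.0],[-0.0,0.0,0.0],0.062],[[-0.0,0.023,0.0],[-0.0,0.0,0.0],0.062],[[-0.0,0.024,0.0],[-0.1,0.0,0.0],0.062],[[-0.0,0.007,0.0],[0.0,0.0,0.0],0.062],[[-0.0,0.007,0.0],[0.0,0.0,0.0],0.062],[[-0.0,0.007,0.0],[0.0,0.0,0.0],0.062],[[-0.0,0.008,0.0],[0.0,0.0,0.0],0.062]]
end [0.4728 0.2065 0.0374] max 0.024 0.1
```

View pics/s19.png

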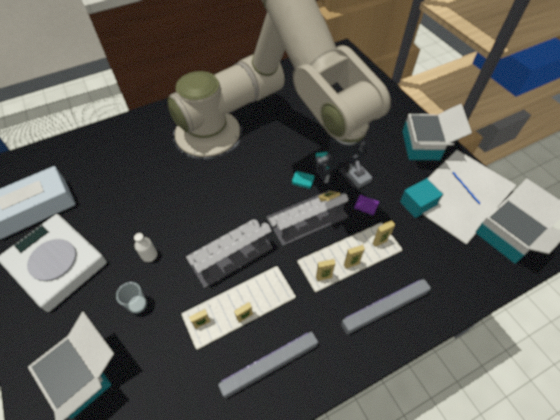

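Emit:
carry_out(plan=[[[0,0.024,0],[0,0,0],0.062],[[0,0.023,0],[0,0,0],0.062],[[0,0.024,0],[0,0,0],0.062],[[0,0.007,0],[0,0,0],0.062],[[0,0.007,0],[0,0,0],0.062],[[0,0.007,0],[0,0,0],0.062],[[0,0.007,0],[0,0,0],0.062],[[0,0,0],[0,0,0],0.062]])

```text
time_s: 33.33
position: [0.4727, 0.2072, 0.0375]
tool_rot: [[-0.016, -0.087, 0.996], [-1.0, 0.002, -0.016], [-0.0, -0.996, -0.087]]
ft_force: [0.2, -0.8, 0.1]
grip_width: 0.0621
```

Emit:
carry_out(plan=[[[0,0,0],[0,0,0],0.04],[[0,0,0],[0,0,0],0.03],[[0,0,0],[0,0,0],0.03],[[0,0,0],[0,0,0],0.03]])

```text
time_s: 33.83
position: [0.4731, 0.2073, 0.0384]
tool_rot: [[-0.016, -0.085, 0.996], [-1.0, 0.002, -0.016], [-0.001, -0.996, -0.085]]
ft_force: [-1.5, -0.3, 6.7]
grip_width: 0.0416
```

Emit:
carry_out(plan=[[[0,-0.004,-0.005],[0,0,0],0.03],[[0,-0.004,-0.005],[0,0,0],0.03],[[0,-0.004,-0.005],[0,0,0],0.03],[[0,-0.004,-0.004],[0,0,0],0.03],[[0,-0.02,-0.002],[0,0,0],0.03],[[0,-0.025,-0.002],[0,0,0],0.03],[[0,-0.025,-0.002],[0,0,0],0.03]])

```text
time_s: 34.7
position: [0.455, 0.2075, 0.1264]
tool_rot: [[-0.016, -0.087, 0.996], [-1.0, 0.002, -0.016], [-0.0, -0.996, -0.087]]
ft_force: [-0.4, 0.4, 0.2]
grip_width: 0.042
```

Run:
```python
from st import *
st(); zoom("scene","s20.png",320,200,80)
```

```text
t 34.7 p [0.455  0.2075 0.1264] R [[-0.016, -0.087, 0.996], [-1.0, 0.002, -0.016], [-0.0, -0.996, -0.087]] q [ 10.3  23.4  86.3   1.   75.1 101. ] F [-0.4  0.4  0.2] w 0.042
```

View pics/s20.png

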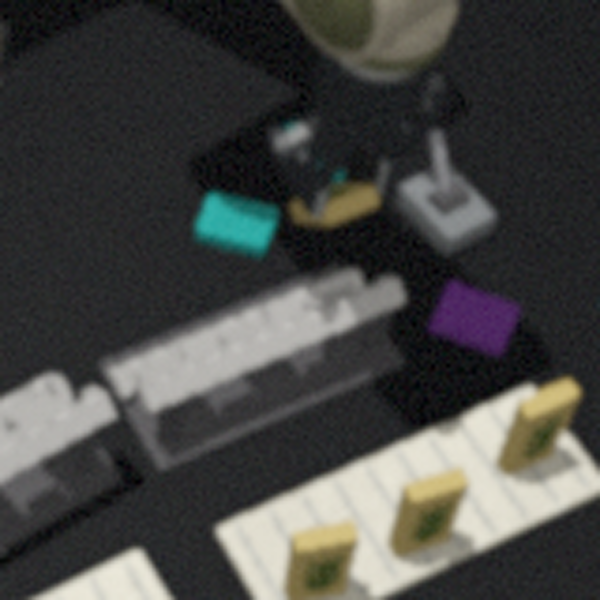

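Run:
```python
from st import *
pg=np.array([.4731,.2073,.0384]); r=rel(MS,.076,False,pg,toolR(-1,-5)); print(r)
tp,Rt=place((0,5),.666,-.075,False,r); print(tp)
plan([([.46,.15,.21],toolR(0,0),4,.03),([.54,-.06,.21],toolR(4,25),7,.03),(tp+[0,0,.03],Rt,5,.03)])
```

```text
[ 0.         -0.01236335 -0.00325504]
[ 0.67640079 -0.07409005  0.03062143]
[[[0.014,-0.02,-0.001],[1.2,-0.2,-0.0],0.03],[[0.015,-0.02,-0.0],[1.2,-0.2,-0.0],0.03],[[0.014,-0.02,0.0],[1.1,-0.3,-0.1],0.03],[[0.015,-0.021,0.001],[1.2,-0.2,-0.0],0.03],[[0.03,0.0,0.011],[3.6,-0.6,0.1],0.03],[[0.03,0.001,0.011],[3.6,-0.6,0.1],0.03],[[0.03,0.001,0.011],[3.6,-0.6,0.1],0.03],[[0.03,0.002,0.01],[3.5,-0.5,0.1],0.03]]
[[[0.031,0.003,0.01],[3.6,-0.6,0.1],0.03],[[0.03,0.003,0.01],[3.5,-0.5,0.2],0.03],[[0.031,0.003,0.009],[3.6,-0.5,0.1],0.03],[[0.005,0.039,0.012],[3.0,-0.2,0.1],0.03],[[0.005,0.039,0.01],[3.0,-0.2,0.1],0.03],[[0.005,0.039,0.008],[3.0,-0.2,0.1],0.03],[[0.005,0.04,0.005],[3.0,-0.1,0.1],0.03],[[0.004,0.04,0.003],[3.0,-0.2,0.2],0.03]]
end [ 0.6759 -0.0738  0.0605] max 0.04 3.6
```

Emit:
carry_out(plan=[[[0.014,-0.02,-0.001],[1.2,-0.2,0],0.03],[[0.015,-0.02,0],[1.2,-0.2,0],0.03],[[0.014,-0.02,0],[1.1,-0.3,-0.1],0.03],[[0.015,-0.021,0.001],[1.2,-0.2,0],0.03],[[0.03,0,0.011],[3.6,-0.6,0.1],0.03],[[0.03,0.001,0.011],[3.6,-0.6,0.1],0.03],[[0.03,0.001,0.011],[3.6,-0.6,0.1],0.03],[[0.03,0.002,0.01],[3.5,-0.5,0.1],0.03]])

```text
time_s: 35.75
position: [0.5046, 0.0284, 0.2071]
tool_rot: [[0.04, 0.246, 0.969], [-0.999, 0.011, 0.039], [-0.001, -0.969, 0.246]]
ft_force: [0.1, -0.6, 0.1]
grip_width: 0.0411
```

Emit:
carry_out(plan=[[[0.031,0.003,0.01],[3.6,-0.6,0.1],0.03],[[0.03,0.003,0.01],[3.5,-0.5,0.2],0.03],[[0.031,0.003,0.009],[3.6,-0.5,0.1],0.03],[[0.005,0.037,0.013],[3.0,-0.2,0.1],0.03],[[0.005,0.037,0.011],[3.0,-0.2,0.1],0.03],[[0.005,0.037,0.009],[3.0,-0.2,0.1],0.03],[[0.005,0.037,0.006],[3.0,-0.1,0.1],0.03],[[0.004,0.037,0.004],[3.0,-0.2,0.2],0.03]])

```text
time_s: 36.75
position: [0.6735, -0.0756, 0.0686]
tool_rot: [[0.087, 0.639, 0.764], [-0.996, 0.054, 0.068], [0.002, -0.767, 0.641]]
ft_force: [1.1, -0.3, -0.1]
grip_width: 0.0414
```

Run:
```python
from st import *
st(); zoom("scene","s21.png",265,275,80)
r=np.array([0,-.0124,-.0033])
s=env.observe();print("pred",s["position"]+s["tool_rot"]@r)
tp,Rt=place((0,5),.666,-.075,False,r)
plan([(tp+[0,0,.006],Rt,5,.03)])
```

```text
t 36.75 p [ 0.6735 -0.0756  0.0686] R [[0.087, 0.639, 0.764], [-0.996, 0.054, 0.068], [0.002, -0.767, 0.641]] q [-24.   31.7  97.7  52.7  22.9  16.5] F [ 1.1 -0.3 -0.1] w 0.0414
pred [ 0.66324391 -0.07657531  0.07167497]
[[[-0.0,0.005,-0.003],[0.0,-0.0,0.0],0.03],[[-0.0,0.005,-0.003],[0.1,-0.0,0.0],0.03],[[-0.0,0.004,-0.003],[0.0,-0.0,0.0],0.03],[[-0.001,0.005,-0.003],[0.1,-0.0,0.0],0.03],[[-0.0,0.004,-0.003],[0.0,-0.0,0.0],0.03]]
end [ 0.6768 -0.0744  0.037 ] max 0.005 0.1
```

View pics/s21.png

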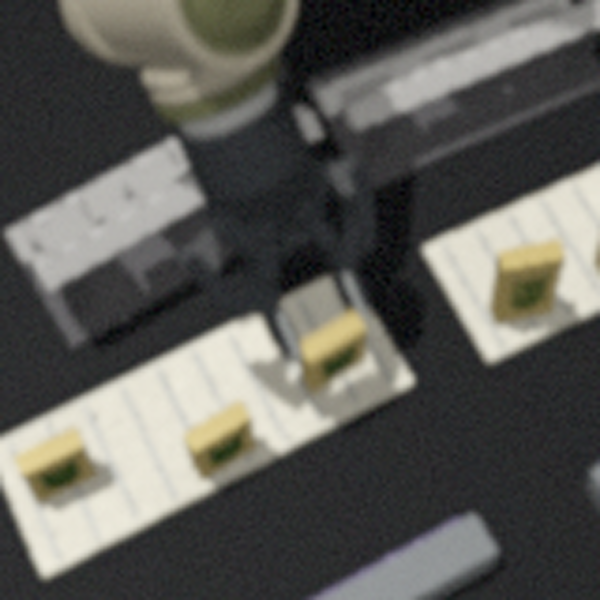

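Emit:
carry_out(plan=[[[0,0.005,-0.004],[0,0,0],0.03],[[0,0.005,-0.004],[0,0,0],0.03],[[0,0.005,-0.004],[0,0,0],0.03],[[0,0.004,-0.003],[0,0,0],0.03],[[0,0.0015,-0.0013],[0,0,0],0.03],[[0,0,0],[0,0,0],0.03]])

```text
time_s: 37.55
position: [0.6731, -0.0743, 0.0424]
tool_rot: [[0.087, 0.637, 0.766], [-0.996, 0.056, 0.068], [0.0, -0.769, 0.639]]
ft_force: [1.0, 0.0, -0.5]
grip_width: 0.0413
```

Run:
```python
from st import *
st(); zoom("scene","s22.png",265,275,60)
r=np.array([0,-.0124,-.0033])
s=env.observe();print("pred",s["position"]+s["tool_rot"]@r)
```

```text
t 37.55 p [ 0.6731 -0.0743  0.0424] R [[0.087, 0.637, 0.766], [-0.996, 0.056, 0.068], [0.0, -0.769, 0.639]] q [-23.9  34.2  98.9  60.   20.9   8.7] F [ 1.   0.  -0.5] w 0.0413
pred [ 0.66269671 -0.07527352  0.04995336]
```

View pics/s22.png

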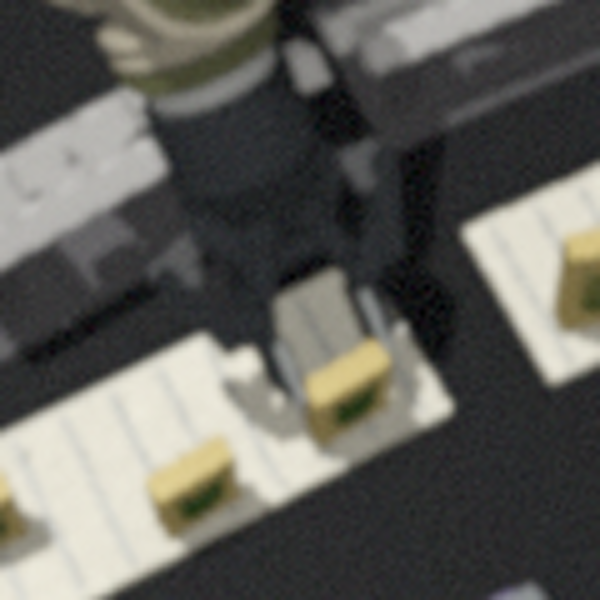

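Emit:
carry_out(plan=[[[0,0.0023,-0.0019],[0,0,0],0.03],[[0,0.0023,-0.0019],[0,0,0],0.03],[[0,0.0008,-0.0006],[0,0,0],0.03],[[0,0,0],[0,0,0],0.03]])

```text
time_s: 38.1
position: [0.6731, -0.0744, 0.0353]
tool_rot: [[0.087, 0.637, 0.766], [-0.996, 0.056, 0.067], [0.0, -0.769, 0.639]]
ft_force: [-0.9, 0.1, -0.5]
grip_width: 0.0418
```

Emit:
carry_out(plan=[[[0,0.0008,-0.0006],[0,0,0],0.03],[[0,0.0008,-0.0006],[0,0,0],0.03],[[0,0,0],[0,0,0],0.03]])

```text
time_s: 38.48
position: [0.6732, -0.0743, 0.0334]
tool_rot: [[0.087, 0.637, 0.766], [-0.996, 0.056, 0.068], [0.0, -0.769, 0.639]]
ft_force: [1.0, 0.5, 0.2]
grip_width: 0.0418
```

Emit:
carry_out(plan=[[[0,0.0008,-0.0006],[0,0,0],0.03],[[0,0.0008,-0.0006],[0,0,0],0.03],[[0,0,0],[0,0,0],0.03]])

```text
time_s: 38.85
position: [0.6743, -0.0744, 0.0333]
tool_rot: [[0.088, 0.64, 0.764], [-0.996, 0.055, 0.068], [0.001, -0.767, 0.642]]
ft_force: [-3.2, 1.1, 10.9]
grip_width: 0.0413
```

Contact at 11 N. Release.

Emit:
carry_out(plan=[[[0,-0.0008,0.0006],[0,0,0],0.03],[[0,0,0],[0,0,0],0.044],[[0,0,0],[0,0,0],0.048],[[0,0,0],[0,0,0],0.056],[[0,0,0],[0,0,0],0.058]])

```text
time_s: 39.48
position: [0.6733, -0.0744, 0.0323]
tool_rot: [[0.087, 0.637, 0.766], [-0.996, 0.056, 0.067], [0.0, -0.769, 0.639]]
ft_force: [0.4, 0.4, -0.7]
grip_width: 0.0577
```

Run:
```python
from st import *
st(); zoom("scene","s23.png",265,275,60)
s=env.observe();p=s["position"];T=s["tool_rot"]
a=p-T[:,1]*.06
plan([(a,T,4,.058),(a+[-.02,-.0,.09],toolR(5,30),4,.058)])
```

```text
t 39.48 p [ 0.6733 -0.0744  0.0323] R [[0.087, 0.637, 0.766], [-0.996, 0.056, 0.067], [0.0, -0.769, 0.639]] q [-23.9  35.3  99.3  63.3  20.2   5.2] F [ 0.4  0.4 -0.7] w 0.0577
[[[-0.0,-0.015,-0.0],[0.0,0.0,0.0],0.058],[[-0.0,-0.015,-0.0],[0.0,0.0,0.0],0.058],[[-0.0,-0.015,-0.0],[0.0,0.0,0.0],0.058],[[-0.0,-0.015,-0.0],[0.0,0.0,0.0],0.058],[[-0.0,-0.02,0.011],[-2.4,0.0,0.0],0.058],[[-0.001,-0.021,0.01],[-2.4,0.0,0.0],0.058],[[-0.0,-0.021,0.008],[-2.5,0.0,0.0],0.058],[[-0.001,-0.022,0.008],[-2.4,0.0,0.0],0.058]]
end [ 0.6153 -0.0774  0.1683] max 0.022 2.5
```

View pics/s23.png

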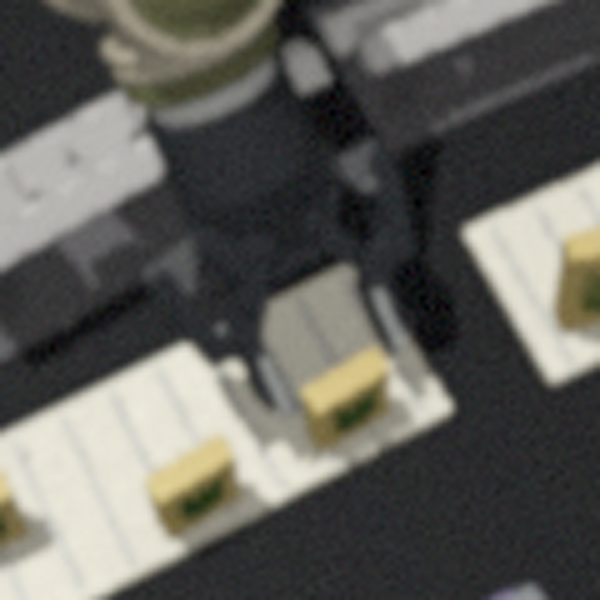

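Emit:
carry_out(plan=[[[0,-0.015,0],[0,0,0],0.058],[[0,-0.015,0],[0,0,0],0.058],[[0,-0.015,0],[0,0,0],0.058],[[0,-0.015,0],[0,0,0],0.058],[[0,-0.02,0.011],[-2.4,0,0],0.04],[[-0.001,-0.021,0.01],[-2.4,0,0],0.02],[[0,-0.021,0.008],[-2.5,0,0],0],[[-0.001,-0.022,0.008],[-2.4,0,0],0]])

```text
time_s: 40.52
position: [0.6143, -0.0777, 0.1697]
tool_rot: [[0.086, 0.497, 0.863], [-0.996, 0.042, 0.075], [0.001, -0.867, 0.499]]
ft_force: [0.2, -0.5, 0.5]
grip_width: -0.0002
```

Run:
```python
from st import *
st()
plan([([.36,.12,.25],toolR(0,0),10,0)])
```

```text
t 40.52 p [ 0.6143 -0.0777  0.1697] R [[0.086, 0.497, 0.863], [-0.996, 0.042, 0.075], [0.001, -0.867, 0.499]] q [-24.8  19.4  91.8  20.7  44.1  48.4] F [ 0.2 -0.5  0.5] w -0.0002
[[[-0.022,-0.019,-0.016],[-3.0,0.5,-0.1],0],[[-0.022,-0.018,-0.018],[-3.0,0.5,-0.1],0],[[-0.021,-0.017,-0.019],[-3.0,0.5,-0.1],0],[[-0.021,-0.016,-0.02],[-3.0,0.5,-0.1],0],[[-0.021,-0.015,-0.021],[-3.0,0.5,-0.1],0],[[-0.021,-0.014,-0.022],[-3.0,0.5,-0.1],0],[[-0.021,-0.013,-0.022],[-3.0,0.5,-0.2],0],[[-0.02,-0.012,-0.023],[-3.0,0.5,-0.1],0]]
[[[-0.02,-0.01,-0.024],[-3.0,0.4,-0.2],0],[[-0.021,-0.009,-0.025],[-2.9,0.5,-0.1],0]]
end [0.3599 0.1202 0.2499] max 0.025 3.0
```

Emit:
carry_out(plan=[[[-0.022,-0.019,-0.016],[-3.0,0.5,-0.1],0],[[-0.022,-0.018,-0.018],[-3.0,0.5,-0.1],0],[[-0.021,-0.017,-0.019],[-3.0,0.5,-0.1],0],[[-0.021,-0.016,-0.02],[-3.0,0.5,-0.1],0],[[-0.021,-0.015,-0.021],[-3.0,0.5,-0.1],0],[[-0.021,-0.014,-0.022],[-3.0,0.5,-0.1],0],[[-0.021,-0.013,-0.022],[-3.0,0.5,-0.2],0],[[-0.02,-0.012,-0.023],[-3.0,0.5,-0.1],0]])

```text
time_s: 41.52
position: [0.4098, 0.0801, 0.2338]
tool_rot: [[0.015, 0.104, 0.995], [-1.0, 0.006, 0.015], [-0.005, -0.995, 0.104]]
ft_force: [0.1, 0.2, -0.4]
grip_width: 0.0001
```

Run:
```python
from st import *
st()
standfit(.06,[.67,-.075],5,dict(scene=(282,294),top=(335,134)),z=.038)
for n in("scene","top"):
    d=grab(n);save(d,"f_"+n+".png")
    print([(np.round(b[0],1).tolist(),int(b[1])) for b in blobs(ymask(d)) if 100<b[0][1]<330 and 190<b[0][0]<420])
    for t in("switch_tip","switch_base"):
        for r in env.outline_of(t,d)[:2]:
            print(n,t,round(r["conf"],2),r["pixel"],int(r["mask"].sum()))
zoom("scene","sw_s.png",357,168,30); zoom("top","sw_t.png",175,228,30)
```

```text
t 41.52 p [0.4098 0.0801 0.2338] R [[0.015, 0.104, 0.995], [-1.0, 0.006, 0.015], [-0.005, -0.995, 0.104]] q [-6.   4.  94.1  1.  76.  83. ] F [ 0.1  0.2 -0.4] w 0.0001
fit [ 0.665  -0.0755] [0.4 0.2 0.3 0.4] {'scene': ([274.1, 294.7], 192), 'top': ([334.3, 135.6], 175)}
[([384.0, 232.2], 311), ([353.6, 256.2], 281), ([325.0, 269.5], 288), ([274.1, 294.7], 192), ([243.4, 312.0], 201), ([199.7, 318.8], 214)]
scene switch_tip 0.39 [266.7, 325.6] 399
scene switch_base 0.76 [172.7, 355.9] 473
[([246.5, 129.2], 227), ([279.1, 130.7], 218), ([367.4, 134.4], 187), ([334.3, 135.5], 172), ([205.5, 136.9], 203), ([406.5, 148.7], 166), ([297.1, 249.5], 180)]
top switch_tip 0.61 [160.4, 138.9] 1083
top switch_base 0.86 [224.4, 175.7] 568
```

View pics/f_scene.png

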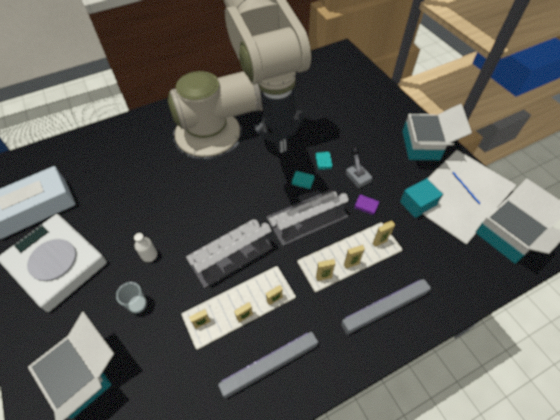

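View pics/sw_s.png

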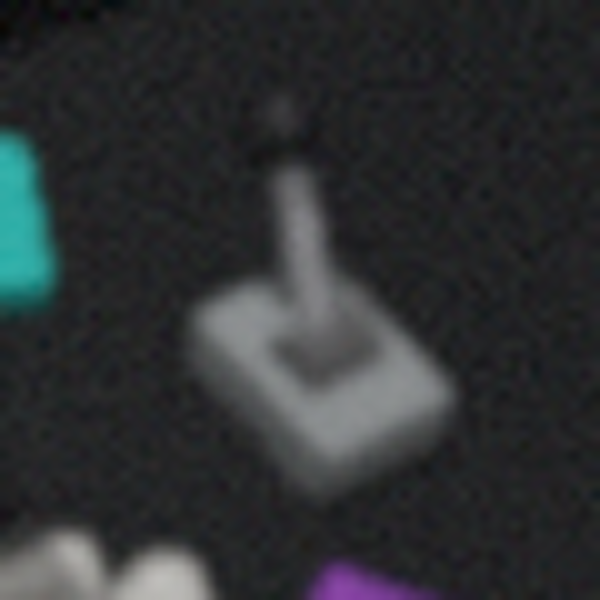

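View pics/sw_t.png

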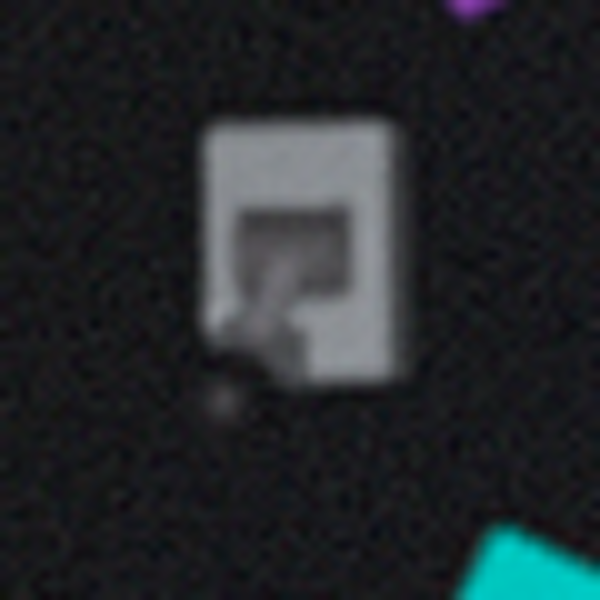

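Run:
```python
from st import *
ds=grab("scene");dt=grab("top")
def tri(us,ut):
    A=[];b=[]
    for d,u in((ds,us),(dt,ut)):
        o,v=ray(d,u); v/=np.linalg.norm(v); M=np.eye(3)-np.outer(v,v); A.append(M);b.append(M@o)
    return np.linalg.lstsq(np.vstack(A),np.concatenate(b),rcond=None)[0]
print("tip",tri((355,149.5),(167.5,237.5)),"piv",tri((359.5,173),(174,223)))
print([atz(dt,u,.03) for u in((165.5,210.3),(184,210.3),(185,236))])
st()
```

```text
tip [0.38128873 0.34960974 0.09394495] piv [0.41961715 0.35527294 0.01882243]
[array([0.453149  , 0.37672356, 0.03      ]), array([0.45440938, 0.32642773, 0.03      ]), array([0.38521254, 0.32071909, 0.03      ])]
t 42.12 p [0.4115 0.0797 0.2329] R [[0.017, 0.105, 0.994], [-1.0, 0.008, 0.016], [-0.006, -0.994, 0.105]] q [-6.1  4.2 94.1  1.1 75.8 82.8] F [-0.  -0.7  0.6] w -0.0001
```

Run:
```python
from st import *
R=toolR(5,0)
plan([([.34,.346,.24],R,10,0),([.34,.346,.078],R,6,0)])
plan([([.40,.351,.078],R,6,0)],np.array([.34,.346,.078]),R)
```

```text
[[[-0.027,-0.001,-0.007],[-0.6,-0.4,-0.0],0],[[-0.027,-0.001,-0.006],[-0.6,-0.4,-0.0],0],[[-0.027,-0.001,-0.006],[-0.6,-0.4,-0.0],0],[[-0.027,-0.001,-0.006],[-0.6,-0.4,-0.0],0],[[-0.027,-0.001,-0.006],[-0.6,-0.4,-0.0],0],[[-0.027,-0.001,-0.006],[-0.6,-0.4,-0.0],0],[[-0.027,-0.001,-0.006],[-0.6,-0.4,-0.0],0],[[-0.027,-0.001,-0.005],[-0.6,-0.4,-0.0],0]]
[[[-0.027,-0.001,-0.005],[-0.6,-0.4,-0.1],0],[[-0.026,-0.001,-0.005],[-0.6,-0.5,-0.0],0],[[-0.0,0.027,-0.0],[-0.0,0.0,-0.0],0],[[-0.0,0.027,-0.0],[-0.0,0.0,-0.0],0],[[-0.0,0.027,-0.0],[-0.0,0.0,-0.0],0],[[-0.0,0.027,-0.0],[-0.0,0.0,-0.0],0],[[-0.0,0.027,-0.0],[-0.0,0.0,-0.0],0],[[-0.0,0.027,-0.0],[-0.0,0.0,-0.0],0]]
end [0.3403 0.3457 0.0783] max 0.027 0.6
[[[0.0,0.0,0.01],[0.0,0.0,0.0],0],[[0.0,0.0,0.01],[0.0,0.0,0.0],0],[[0.0,0.0,0.01],[0.0,0.0,0.0],0],[[0.0,0.0,0.01],[0.0,0.0,0.0],0],[[0.0,0.0,0.01],[0.0,0.0,0.0],0],[[0.0,0.0,0.01],[0.0,0.0,0.0],0]]
end [0.3998 0.3512 0.078 ] max 0.01 0.0
```

Emit:
carry_out(plan=[[[-0.027,-0.001,-0.007],[-0.6,-0.4,0],0],[[-0.027,-0.001,-0.006],[-0.6,-0.4,0],0],[[-0.027,-0.001,-0.006],[-0.6,-0.4,0],0],[[-0.027,-0.001,-0.006],[-0.6,-0.4,0],0],[[-0.027,-0.001,-0.006],[-0.6,-0.4,0],0],[[-0.027,-0.001,-0.006],[-0.6,-0.4,0],0],[[-0.027,-0.001,-0.006],[-0.6,-0.4,0],0],[[-0.027,-0.001,-0.005],[-0.6,-0.4,0],0]])

```text
time_s: 43.12
position: [0.3539, 0.2946, 0.2385]
tool_rot: [[0.073, 0.021, 0.997], [-0.997, 0.004, 0.073], [-0.002, -1.0, 0.021]]
ft_force: [0.2, -0.2, -0.0]
grip_width: -0.0005
```

Emit:
carry_out(plan=[[[-0.027,-0.001,-0.005],[-0.6,-0.4,-0.1],0],[[-0.026,-0.001,-0.005],[-0.6,-0.5,0],0],[[0,0.027,0],[0,0,0],0],[[0,0.027,0],[0,0,0],0],[[0,0.027,0],[0,0,0],0],[[0,0.027,0],[0,0,0],0],[[0,0.027,0],[0,0,0],0],[[0,0.027,0],[0,0,0],0]])

```text
time_s: 44.12
position: [0.3403, 0.3459, 0.0775]
tool_rot: [[0.088, 0.001, 0.996], [-0.996, 0.001, 0.088], [-0.001, -1.0, 0.001]]
ft_force: [0.6, 0.6, -0.1]
grip_width: -0.0002
```

Run:
```python
from st import *
st(); zoom("scene","sw2.png",345,155,50)
```

```text
t 44.12 p [0.3403 0.3459 0.0775] R [[0.088, 0.001, 0.996], [-0.996, 0.001, 0.088], [-0.001, -1.0, 0.001]] q [ 31.4  23.7  95.8   0.   60.4 116.4] F [ 0.6  0.6 -0.1] w -0.0002
```

View pics/sw2.png

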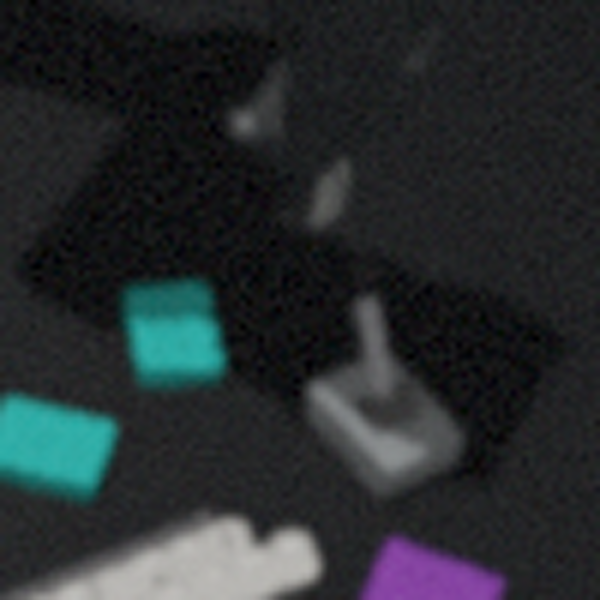

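The shut fingers (about (330,190) in the zoom) are behind the lever (370,330). Push along tool z.

Emit:
carry_out(plan=[[[0,0,0.01],[0,0,0],0],[[0,0,0.01],[0,0,0],0],[[0,0,0.01],[0,0,0],0],[[0,0,0.01],[0,0,0],0],[[0,0,0.01],[0,0,0],0],[[0,0,0.01],[0,0,0],0],[[0,0,0.01],[0,0,0],0]])

```text
time_s: 45.05
position: [0.4172, 0.353, 0.0887]
tool_rot: [[0.089, 0.022, 0.996], [-0.996, 0.006, 0.089], [-0.004, -1.0, 0.023]]
ft_force: [1.9, -17.2, 61.8]
grip_width: 0.0003
```

Emit:
carry_out(plan=[[[0,0,0.006],[0,0,0],0],[[0,0,0.006],[0,0,0],0],[[0,0,0.004],[0,0,0],0],[[0,0,0],[0,0,0],0]])

```text
time_s: 45.55
position: [0.4351, 0.354, 0.0871]
tool_rot: [[0.087, 0.024, 0.996], [-0.996, 0.006, 0.087], [-0.004, -1.0, 0.025]]
ft_force: [11.6, -13.7, 46.0]
grip_width: 0.0001
```

Run:
```python
from st import *
st(); zoom("scene","sw3.png",355,165,50)
```

```text
t 45.55 p [0.4351 0.354  0.0871] R [[0.087, 0.024, 0.996], [-0.996, 0.006, 0.087], [-0.004, -1.0, 0.025]] q [ 27.2  28.8  84.1  -0.4  65.6 112.3] F [ 11.6 -13.7  46. ] w 0.0001
```

View pics/sw3.png

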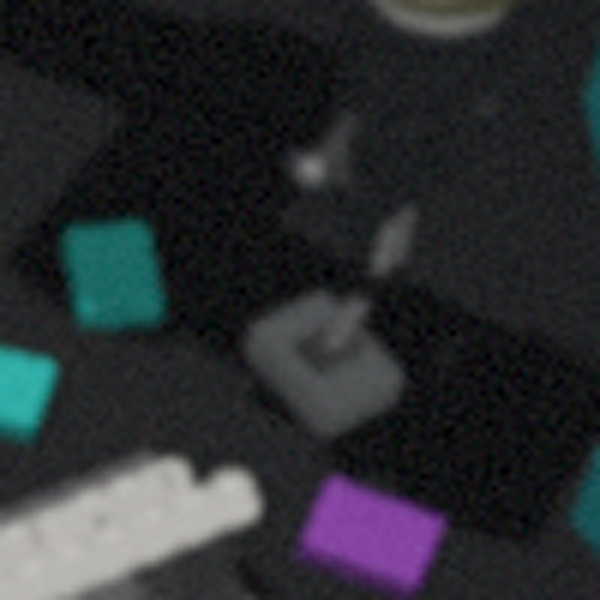

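Emit:
carry_out(plan=[[[0,-0.012,0],[0,0,0],0],[[0,-0.02,0],[0,0,0],0],[[0,-0.03,0],[0,0,0],0],[[0,-0.03,-0.03],[0,0,0],0],[[0,0,-0.04],[0,0,0],0],[[0,0,0],[0,0,0],0]])

```text
time_s: 46.35
position: [0.3545, 0.3473, 0.1715]
tool_rot: [[0.09, 0.001, 0.996], [-0.996, 0.001, 0.09], [-0.001, -1.0, 0.001]]
ft_force: [0.3, 0.6, 0.1]
grip_width: -0.0001
```

Run:
```python
from st import *
st(); zoom("scene","sw4.png",357,168,30); zoom("top","sw4t.png",175,228,40)
```

```text
t 46.35 p [0.3545 0.3473 0.1715] R [[0.09, 0.001, 0.996], [-0.996, 0.001, 0.09], [-0.001, -1.0, 0.001]] q [ 30.7  18.2  86.2   0.   75.5 115.5] F [0.3 0.6 0.1] w -0.0001
```

View pics/sw4.png

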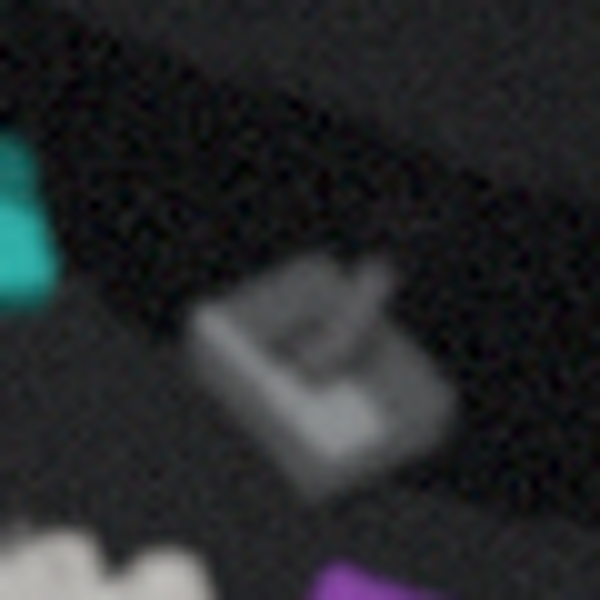

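View pics/sw4t.png

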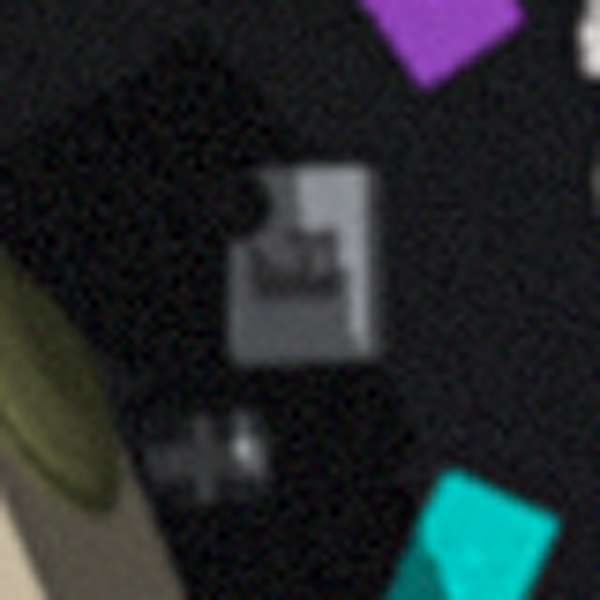

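Run:
```python
from st import *
dt=grab("top"); print(atz(dt,(169,215.3),.097))
R=toolR(5,0)
plan([([.375,.3495,.12],R,3,0),([.375,.3495,.062],R,4,0),([.411,.3525,.062],R,5,0)])
```

```text
[0.43774171 0.34696481 0.097     ]
[[[-0.0,0.017,0.006],[-0.0,0.0,-0.0],0],[[-0.0,0.017,0.006],[-0.0,0.0,-0.0],0],[[-0.0,0.017,0.006],[-0.1,0.1,-0.0],0],[[-0.0,0.014,0.0],[0.0,-0.0,-0.0],0],[[-0.0,0.015,0.0],[0.0,-0.0,-0.0],0],[[-0.0,0.014,0.0],[0.0,-0.0,-0.0],0],[[-0.0,0.015,0.0],[0.0,-0.0,-0.0],0],[[-0.0,-0.0,0.007],[0.0,-0.0,-0.0],0]]
[[[-0.0,-0.0,0.007],[0.0,-0.0,-0.0],0],[[-0.0,-0.0,0.007],[0.0,-0.0,-0.0],0],[[-0.0,-0.0,0.008],[0.0,-0.0,-0.0],0],[[-0.0,-0.0,0.007],[0.0,-0.0,-0.0],0]]
end [0.4107 0.3522 0.0617] max 0.017 0.1
```

Emit:
carry_out(plan=[[[0,0.017,0.006],[0,0,0],0],[[0,0.017,0.006],[0,0,0],0],[[0,0.017,0.006],[0,0,0],0],[[0,0.014,0],[0,0,0],0],[[0,0.014,0],[0,0,0],0],[[0,0.014,0],[0,0,0],0],[[0,0.014,0],[0,0,0],0],[[0,0,0],[0,0,0],0]])

```text
time_s: 47.5
position: [0.3735, 0.3487, 0.0625]
tool_rot: [[0.088, -0.001, 0.996], [-0.996, -0.0, 0.088], [0.0, -1.0, -0.001]]
ft_force: [0.7, 0.3, 0.3]
grip_width: -0.0002
```

Emit:
carry_out(plan=[[[0,0,0.007],[0,0,0],0],[[0,0,0.007],[0,0,0],0],[[0,0,0.007],[0,0,0],0],[[0,0,0.007],[0,0,0],0],[[0,0,0.007],[0,0,0],0],[[0,0,0],[0,0,0],0]])

```text
time_s: 48.25
position: [0.4094, 0.352, 0.0635]
tool_rot: [[0.088, 0.001, 0.996], [-0.996, 0.001, 0.088], [-0.001, -1.0, 0.001]]
ft_force: [-0.1, -0.4, 0.4]
grip_width: -0.0005
```

Emit:
carry_out(plan=[[[0,0,0.004],[0,0,0],0],[[0,0,0.004],[0,0,0],0],[[0,0,0.004],[0,0,0],0],[[0,0,0],[0,0,0],0]])

```text
time_s: 48.75
position: [0.4211, 0.3531, 0.0635]
tool_rot: [[0.088, 0.001, 0.996], [-0.996, 0.001, 0.088], [-0.001, -1.0, 0.001]]
ft_force: [0.2, -1.3, 0.2]
grip_width: -0.0
```

Emit:
carry_out(plan=[[[0,0,0.004],[0,0,0],0],[[0,0,0.003],[0,0,0],0],[[0,0,0.003],[0,0,0],0],[[0,0,0],[0,0,0],0]])

```text
time_s: 49.25
position: [0.4311, 0.354, 0.0636]
tool_rot: [[0.088, 0.001, 0.996], [-0.996, 0.001, 0.088], [-0.001, -1.0, 0.001]]
ft_force: [0.6, -0.0, 0.6]
grip_width: -0.0002
```

Run:
```python
from st import *
st(); zoom("scene","sw5.png",357,168,30); zoom("top","sw5t.png",175,228,40)
```

```text
t 49.25 p [0.4311 0.354  0.0636] R [[0.088, 0.001, 0.996], [-0.996, 0.001, 0.088], [-0.001, -1.0, 0.001]] q [ 27.2  30.8  85.2   0.   64.  112.2] F [ 0.6 -0.   0.6] w -0.0002
```

View pics/sw5.png

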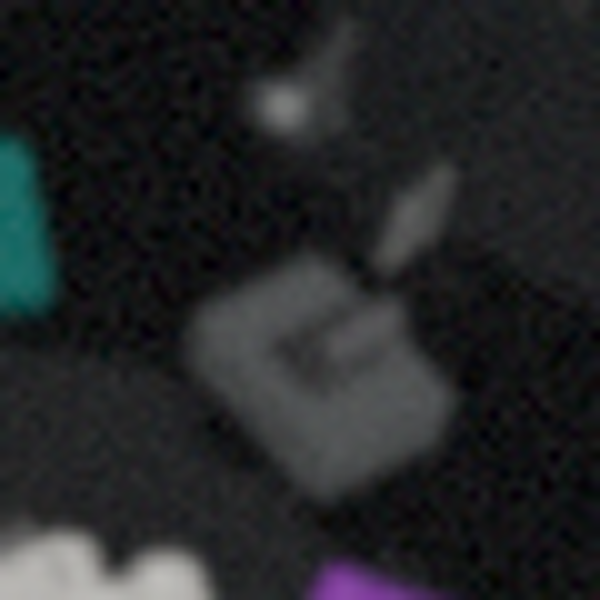

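View pics/sw5t.png

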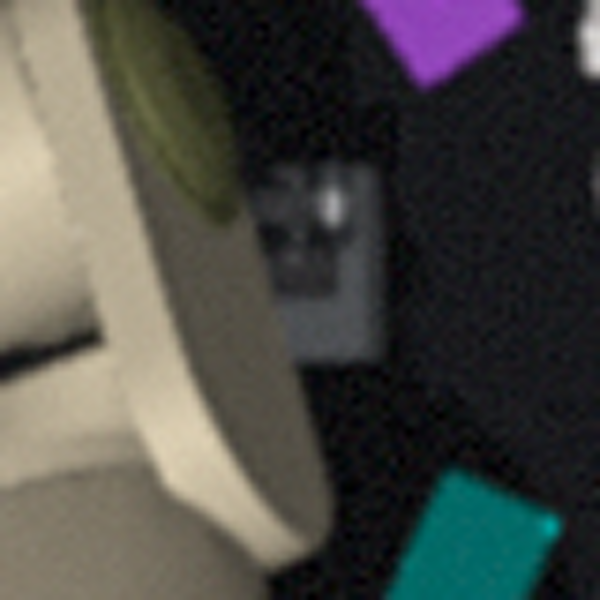

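Emit:
carry_out(plan=[[[0,0,0.003],[0,0,0],0],[[0,0,0.003],[0,0,0],0],[[0,0,0],[0,0,0],0]])

```text
time_s: 49.72
position: [0.4342, 0.3542, 0.0633]
tool_rot: [[0.089, -0.005, 0.996], [-0.996, -0.001, 0.089], [0.0, -1.0, -0.005]]
ft_force: [-11.4, -0.9, 5.3]
grip_width: -0.0001
```

Emit:
carry_out(plan=[[[0,0,0.002],[0,0,0],0],[[0,0,0.002],[0,0,0],0],[[0,0,0],[0,0,0],0]])

```text
time_s: 50.1
position: [0.4345, 0.3542, 0.0631]
tool_rot: [[0.089, -0.013, 0.996], [-0.996, -0.002, 0.089], [0.001, -1.0, -0.013]]
ft_force: [-24.4, -2.7, 13.1]
grip_width: -0.0003
```

Emit:
carry_out(plan=[[[0,0,-0.01],[0,0,0],0],[[0,0,-0.02],[0,0,0],0],[[0,0,-0.03],[0,0,0],0],[[0,-0.04,0],[0,0,0],0],[[0,-0.06,0],[0,0,0],0],[[0.03,-0.05,-0.02],[0,0,0],0],[[0.05,0,-0.02],[0,0,0],0],[[0.05,0,0],[0,0,0],0]])

```text
time_s: 51.1
position: [0.3518, 0.2154, 0.2142]
tool_rot: [[0.09, 0.003, 0.996], [-0.996, 0.001, 0.09], [-0.001, -1.0, 0.003]]
ft_force: [1.1, -0.1, -0.5]
grip_width: -0.0003
```

Emit:
carry_out(plan=[[[0.05,0,0],[0,0,0],0],[[0.05,0,0],[0,0,0],0],[[0.05,0,0],[0,0,0],0],[[0,0,0],[0,0,0],0]])

```text
time_s: 51.6
position: [0.3665, 0.0644, 0.2136]
tool_rot: [[0.083, 0.002, 0.997], [-0.997, -0.0, 0.083], [0.0, -1.0, 0.002]]
ft_force: [0.8, 0.5, 0.0]
grip_width: 0.0004
```

Run:
```python
from st import *
st(); zoom("scene","sw6.png",357,168,30); zoom("top","sw6t.png",175,228,40)
d=grab("scene"); save(d,"end_s.png"); d=grab("top"); save(d,"end_t.png")
for L,x0,yw,pix in((.09,[.673,.159],-9,dict(scene=(353.5,256.2),top=(246.5,129.2))),(.09,[.67,.07],-16,dict(scene=(325,269.5),top=(279,130.7))),(.06,[.67,-.165],5,dict(scene=(243.4,312),top=(367.4,134.4))),(.06,[.67,-.075],5,dict(scene=(274,294.7),top=(334.3,135.5))),(.09,[.65,.27],-1,dict(scene=(384,232.2),top=(205.5,136.9))),(.06,[.634,-.268],1,dict(scene=(199.7,318.8),top=(406.5,148.7)))):
    standfit(L,x0+[.008+L/2],yw,pix)
```

```text
t 51.6 p [0.3665 0.0644 0.2136] R [[0.083, 0.002, 0.997], [-0.997, -0.0, 0.083], [0.0, -1.0, 0.002]] q [-8.5  3.1 98.4  0.  78.4 76.8] F [0.8 0.5 0. ] w 0.0004
fit [0.6731 0.1591 0.0538] [ 0.7 -0.1  0.6  0.3] {'scene': ([353.5, 256.3], 283), 'top': ([246.5, 129.3], 228)}
fit [0.6713 0.0714 0.0547] [ 0.7 -0.1  0.6  0.3] {'scene': ([325.1, 269.5], 290), 'top': ([279.2, 130.6], 216)}
fit [ 0.6703 -0.1645  0.0409] [ 0.3 -0.   0.3  0.1] {'scene': ([243.4, 312.0], 201), 'top': ([367.5, 134.3], 189)}
fit [ 0.6652 -0.0757  0.0404] [ 0.3 -0.   0.3  0.1] {'scene': ([274.1, 294.7], 191), 'top': ([334.4, 135.5], 176)}
fit [0.6506 0.2698 0.0576] [-0.3  0.1 -0.3 -0.2] {'scene': ([384.0, 232.3], 314), 'top': ([205.5, 136.9], 203)}
fit [ 0.6349 -0.2681  0.0402] [-0.2  0.  -0.2 -0.1] {'scene': ([199.7, 318.8], 216), 'top': ([406.5, 148.5], 156)}
```

View pics/sw6.png

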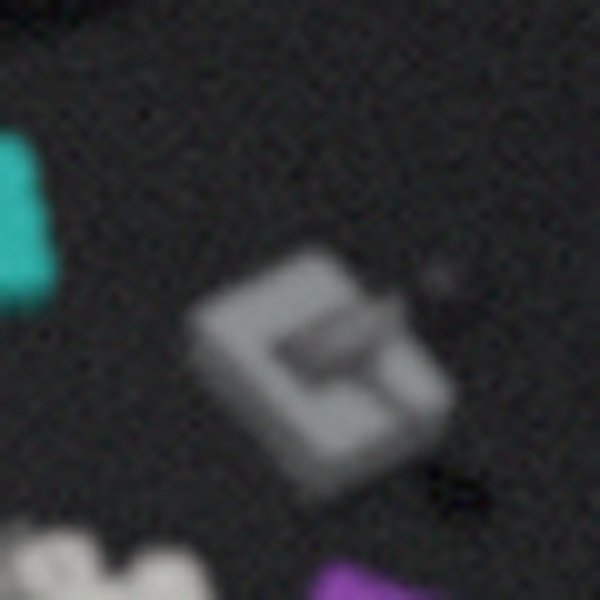

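View pics/sw6t.png

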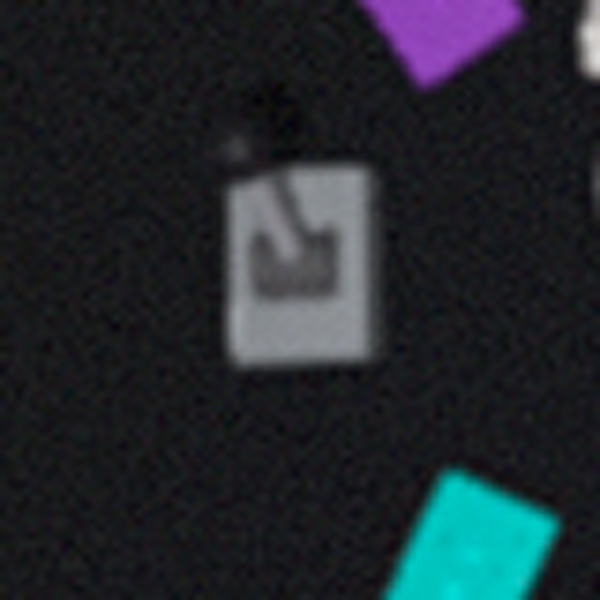

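View pics/end_s.png

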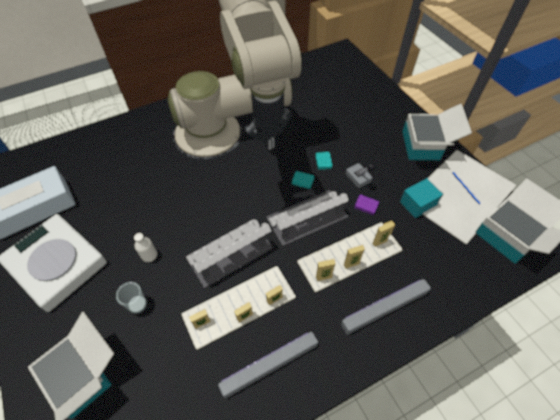

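Run:
```python
from st import *
ds=grab("scene");dt=grab("top")
A=[];b=[]
for d,u in((ds,(371,165.5)),(dt,(166.6,207.6))):
    o,v=ray(d,u); v/=np.linalg.norm(v); M=np.eye(3)-np.outer(v,v); A.append(M);b.append(M@o)
t=np.linalg.lstsq(np.vstack(A),np.concatenate(b),rcond=None)[0]; print(t, t-[.3813,.3496,.0939])
for n in("beaker","bottle","carton"): print(n,[(np.round(r["pixel"],0).tolist(),round(r["conf"],2)) for r in env.outline_of(n,dt)][:1])
```

```text
[0.45763114 0.35520518 0.09457751] [0.07633114 0.00560518 0.00067751]
beaker [([198.0, 458.0], 0.81)]
bottle [([246.0, 427.0], 0.79)]
carton [([159.0, 140.0], 0.77)]
```

Tip travel is 76 mm at the original height, so the lever is fully over. The bystanders have not moved.

Run:
```python
from rig import env
print(env.close_job())
```

```text
the job is handed in; nothing more can be done
None
```

I stood all four slabs present (two long, two short) upright on their trays, pushed the lamp lever fully over, and handed the job in at about 52 s. The job reports no verdict, so this rests on my own checks.

- **Slabs:** the two long ones are on the left tray beside `cured_long`, and the two short ones on the right tray beside `cured_short`. Fits to both final pictures put all four on their trays, about 4 cm clear of each other and of the cured slabs.
- **Facing the lamp bar:** I turned the long slabs about 8° and 15° off square to keep a wrist joint away from its limit. That is inside the 0.4 rad (23°) allowance. The short ones are about 4° off.
- **Heights:** the fitted slab centres came out 1–5 mm high, including the untouched `cured_long` (+4.6 mm) and `cured_short` (+2.2 mm). I took this as camera calibration error.
- **Cured slabs and bystanders:** both cured slabs still stand in place. The beaker, bottle and carton show no movement beyond detection noise.
- **Lever:** my first push went wrong. The fingers pressed on the lever with up to about 62 N and moved it only to about 0.7 rad. A second, lower push reached the stop, and the tip measured 76 mm of travel at its starting height, which is fully over.

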